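# Load a gel cassette into a trigger clamp and keep it clamped

### The job

Slide the tall glass gel cassette straight up out of the slotted white holder and lower it, without dropping it, upright into the slot in front of the clamp's back plate, and let go of it. Then pump the clamp's trigger towards its fixed handle, letting it spring back between squeezes, until the jaw's spring pad presses the cassette against the back plate and the pad's spring is about half compressed (never to its stop); do not push the jaw by hand. Finish while still holding the trigger squeezed like that, leaving the two short plates and the other things on the bench where they are.

Things in the scene. Friction and masses are not known exactly. Their poses are not given: they have to be found in the camera images.
- cassette: gel cassette: flat upright plate of two glass panes in a grey frame, 90 long (its x) x 9 thick (its y) x 90 tall (its z), 120 g; the same when turned half round. Origin: centre of its lower edge. At the start it stands in one of the holder's three slots, which one varies; it alone is tall.
- holder: white plastic holder fixed to the bench, 116 (its x) x 84 (its y) x 47 tall, floor 6 mm above the bench. Origin: centre of its underside. Three upright slots 12 mm wide at y = -24, 0 and +24 mm in its frame, open above; plates stand in them along its x. The cassette stands out 49 mm above the end walls. The side of a tall analyser stands about 0.15 m to its right.
- dam_a: short grey plate 90 x 8 x 40 mm tall standing in a holder slot, top 46 mm above the bench; stays there. Origin: centre of its lower edge.
- dam_b: second short grey plate, like dam_a.
- clamp: trigger clamp screwed to the bench, aluminium base 215 x 112 x 6 mm, grey housing up to 58 mm high. Origin: on the bench under the base. Its x axis runs level from the handle end to the nest end. Fixed black upright handle at x = -115 to -103 mm, 26 wide, 134 mm high. The back plate's face is at x = +72 mm, its top 55 mm above the bench; the slot is before it, at x = +58 to +72 mm.
- nest (a point): centre of the slot's floor, 6 mm above the bench; axes as clamp. The slot is 14 mm wide along x (from the low lip, top 17 mm above the bench, to the back plate's face) and 96 mm long along y (end stops 32 mm above the bench). The cassette stands here on its lower edge, its 90 mm length along the clamp's y.
- handle_face (a point): outer face of the fixed handle (the side away from the trigger), on its middle, 100 mm above the bench; axes as clamp.
- trigger_face (a point): outer face of the trigger (towards the nest; push here towards the handle, along the clamp's -x), on its middle, 100 mm above the bench; axes as clamp. The trigger is a black upright paddle 10 thick x 26 wide, 58 to 128 mm above the bench. Handle and trigger together span 54 mm at rest (32 mm clear between them) and 32 mm fully squeezed.
- trigger (a joint): travel of the trigger towards the handle, m: 0 at rest, 0.022 fully squeezed; a spring of 3 to 4.4 N returns it. A squeeze drives the jaw to the nest by 0.8 x its travel, less up to 9 mm of jaw travel until the pawl catches a tooth (5 mm apart). Keep it squeezed to keep the pressure: when let go, the jaw yields until the pad's spring is compressed by 2 mm or less.
- jaw (a joint): travel of the jaw towards the nest, m; 0 is fully back; the pad meets a seated cassette at about 0.051. It drags with 3 N and stays where it is when the trigger springs back. Drive it with the trigger only.
- pad (a joint): compression of the pad's spring, m: 0 free, 0.012 at its stop; 1.5 N per mm. About half compressed: anywhere from 0.003 to 0.009; at 0.011 the glass is taken as crushed.
- pad_face (a point): centre of the pad's front face (50 wide x 30 tall, dark steel plate 14 mm ahead of the jaw), 39 mm above the bench; axes as clamp.
- beaker: clear beaker, 77 mm across, 93 tall; bystander. Origin: centre of its underside.
- timer: bench timer, 66 x 92 x 28 mm; bystander. Origin: centre of its underside.
- vial: small bottle, 23 mm across, 43 tall; bystander. Origin: centre of its underside.

How it is judged:
By the outcome, as a careful person would: the job done as asked, in the order asked, and still so for the second after the job is handed in, while the arm keeps its last pose, push and grip.
It also fails if it takes over 67 s, if anything falls off the work surface, if the arm or the gripper's body presses on something with over 40 N, if the wrist force passes 120 N, or if a joint passes its speed limit or range.

### The arm

A 6-joint arm with a two-finger parallel gripper is mounted at the origin on a cart in front of the work surface, level with it; the furniture and walls round the work are solid. World frame = base frame: x ahead of the robot, y to its left, z up, the work surface at z = 0. Lengths are in mm, angles in degrees, forces in N, time in s.
With the tool pointing down it reaches from about 300 to 850 mm from the base axis. Payload 4.2 kg.
Tool frame: the origin (TCP) lies midway between the tips of the shut fingers; the grasp point (between the pads) lies env.grip_depth behind it (env.grip_depth is the distance from the TCP to the grasp point, in mm); z points along the fingers, y is the direction in which the jaws open and shut (so a half turn about z gives the same grasp; the last joint's range is limited). The gripper opens to 91 mm and grips with 3 to 60 N. Pads are 32 mm wide; open, the fingers measure 118 mm over their backs; the gripper's body (76 mm by 178 mm) begins 60 mm behind the grasp point.
Start: joints at [67.724, 18.312, 89.639, -0, 72.044, -1.146], TCP at [207.289, 536.353, 213.976] pointing down, gripper open.
Joint ranges: [-177.97, 177.97], [-48.28, 115.42], [12.27, 149.76], [-77.06, 257.06], [2.81, 150.46], [-146.56, 146.56]. Speed limits (degrees/s): [147.25, 147.25, 180, 180, 180, 180].

### API

Orientations are given as [roll, pitch, yaw] about the fixed x, y, z axes, in that order (R = Rz(yaw) Ry(pitch) Rx(roll)).
In Python, from workcell import env, cams, spotter gives the robot as it stands.
- The arm moves only by the tool apply_moves, never from a script. Its argument "plan" is a list of rows, each an object with "jaw": the closure, from 0 (fully open) to 1 (shut); "delta_pos": the shift along the tool's x, y, z in mm, a list of three; "spin": the turn about the tool's z in rad. In form: [{"jaw": jaw, "delta_pos": [dx, dy, dz], "spin": spin}, ...]. A call has exactly 8 rows; each row is the pose to reach, as a shift and turn from the pose measured when the call began, along the tool's axes at that moment; what a row does not reach only later rows make up. A row lasts 1/8 s, in which the tool goes at most 62.5 mm and 10.7 degrees, less where a joint would pass 70% of its speed; a pose out of reach is approached as far as the arm can. A call with a gripper value outside its range is refused whole. The fingers move at their own pace and stop on an object; "squeeze" is the grip in N (left out, the last holds). Time passes only in rows, so rows that repeat a pose let the fingers close, or fill a call up. It gives the time, the measured TCP pose, the force and the opening at its end, in the units of the state.
- env.state(): the state, without advancing time (a new reading comes with each control period).
- cams.grab_frame(name): name is "scene" or "top" or "wrist"; returns the picture (420x560x3 uint8, red, green, blue); there is no depth.
- cams.calibration(name): a dict with "camera_matrix" (3x3 intrinsics, pixels), "rvec" (rotation vector, rad) and "tvec" (3), from world to camera coordinates, as OpenCV has them. Camera axes: x right, y down, z forward; pixel columns grow to the right and rows downward; lengths in mm; the calibration is good to about 2 mm. A picture is of the moment at which its call begins: read the wrist's pose just before it. calibration takes no time and is no camera call; for the wrist camera it gives the pose at the moment of the call.
- env.job_done(): hands the job in, once; it reports no verdict.
Trained networks look in the newest picture that a camera, given by its name, has taken for a name from the list of things; names that differ only in an ending like _2 or _b are one class to them, and where a whole thing is asked for, a point or a joint stands for the part that bears it (a point fixed in the world has none). Each returns a list of dicts, best first, with "confidence" (0 to 1); they miss things now and then, are a little off and sometimes report something else, mostly with a low value. They report only what shows in the picture. A call takes as long as a camera call.
- spotter.masks_of(camera, target): "region" (420x560 bool, what is visible of it) and "extent" ([left, top, right, bottom] in pixels, round what is visible of it).
The state is a dict: "time_s": time; "qpos": joint angles; "qvel": joint speeds; "effort": joint torques, N m; "ee_pos": TCP position; "ee_rot": TCP orientation; "force": force on the tool from outside, world axes, zero at the start; "torque": the same for the moment, N m; "gripper_width": finger opening in mm.
Only numpy, scipy, OpenCV 4.12 (cv2) and the standard library are available. Lean on these libraries where they do the work, as an engineer would, in place of code of your own. Each camera call takes 0.05 s, during which the arm holds its last target.

## Working session

There is one attempt and no reset: what is moved stays moved. The work goes in short steps, Python scripts to look and compute and a tool call to move; the robot and the scene stay as the last step left them, time stands still between calls to the robot, and variables do not carry over. Pictures are saved under pics/ and viewed, and the job is handed in when it is done.

Besides the shell and the picture viewer there is one more tool, called after "Call:" as a command line: name --argument value ..., lists and objects as JSON in quotes. apply_moves: Moves the arm, as the interface text tells. Its arguments: {"type":"object","properties":{"plan":{"type":"array"},"squeeze":{"type":"number"}},"required":["plan"]}

```bash
mkdir -p pics; ls; python3 - <<'E'
from workcell import env,cams,spotter
import cv2
print(env.state(), env.grip_depth)
for n in ["scene","top","wrist"]:
    c=cams.calibration(n); print(n,c)
    cv2.imwrite(f"pics/{n}0.png",cams.grab_frame(n)[:,:,::-1])
E
```

```text
pics
{'time_s': 0.0, 'qpos': array([ 6.77221093e+01,  1.83539254e+01,  8.97056941e+01,  8.15979292e-05,
        7.20426335e+01, -1.14535758e+00]), 'qvel': array([-0.01506089, -0.06508162, -0.02332548, -0.0502576 ,  0.09552521,
        0.08771423]), 'effort': array([-2.50295263e-03, -4.12467921e+01, -2.31967682e+01,  7.23969075e-02,
        4.59585583e-02, -1.28035686e-04]), 'ee_pos': array([207.1104424 , 535.87928497, 213.10219317]), 'ee_rot': array([-1.79897769e+02, -2.12149000e-03,  1.58867440e+02]), 'force': array([ 0.0425188 , -0.44201991,  0.4144219 ]), 'torque': array([-0.0143386 , -0.00868272, -0.04652704]), 'gripper_width': 91.15902508669761} 18.8
scene {'camera_matrix': array([[416.65673453,   0.        , 278.40981143],
       [  0.        , 416.65673453, 210.03031226],
       [  0.        ,   0.        ,   1.        ]]), 'rvec': array([ 1.96940394, -0.78593405,  0.45481808]), 'tvec': array([-591.27154148,  185.74109225,  730.43792022])}
top {'camera_matrix': array([[530.79355919,   0.        , 286.60005467],
       [  0.        , 530.79355919, 207.34003772],
       [  0.        ,   0.        ,   1.        ]]), 'rvec': array([ 2.14349998, -2.12512224,  0.18526059]), 'tvec': array([-242.07853342,  590.17369336, 1252.15328313])}
wrist {'camera_matrix': array([[358.98837289,   0.        , 282.62866055],
       [  0.        , 358.98837289, 212.07563905],
       [  0.        ,   0.        ,   1.        ]]), 'rvec': array([-2.38948186, -1.63884679, -0.23097988]), 'tvec': array([-574.03836116,  -31.47864872,  392.3258906 ])}
```

View pics/scene0.png

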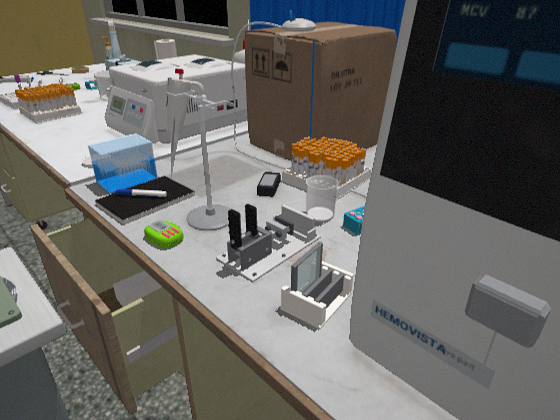

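View pics/top0.png

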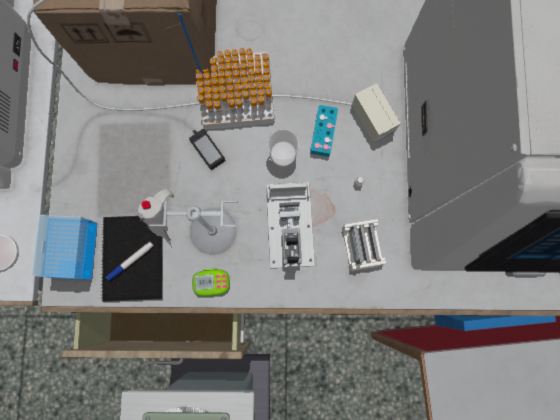

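View pics/wrist0.png

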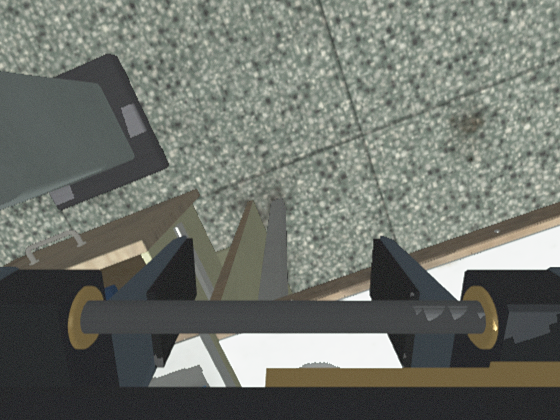

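```bash
cat > h.py <<'E'
import numpy as np,cv2
from workcell import env,cams,spotter
def P(n): 
    c=cams.calibration(n);R=cv2.Rodrigues(np.array(c["rvec"]))[0];return c["camera_matrix"],R,np.array(c["tvec"]).ravel()
def proj(n,X,cal=None):
    K,R,t=cal or P(n);X=np.atleast_2d(X).astype(float);p=(X@R.T+t)@K.T;return p[:,:2]/p[:,2:]
def back(n,uv,z,cal=None):
    K,R,t=cal or P(n);uv=np.atleast_2d(uv).astype(float)
    d=np.c_[uv,np.ones(len(uv))]@np.linalg.inv(K).T@R; C=-R.T@t
    s=(z-C[2])/d[:,2];return C+d*s[:,None]
E
python3 - <<'E'
from h import *
for n in ["scene","top","wrist"]:
    K,R,t=P(n);print(n,(-R.T@t).round(),R.round(2).tolist())
print(proj("top",[[0,0,0],[207,536,214],[400,0,0],[400,-200,0]]),proj("scene",[[0,0,0],[207,536,214],[400,0,0]]))
for n in ["top","scene"]:
    im=cv2.imread(f"pics/{n}0.png")
    for k in ["cassette","holder","clamp","dam_a","trigger","jaw","pad","handle_face","beaker","timer","vial"]:
        m=spotter.masks_of(n,k)
        print(n,k,[(round(d["confidence"],2),[int(x) for x in d["extent"]],int(d["region"].sum())) for d in m[:3]], end=' ')
        if n=="top" and m: 
            e=m[0]["extent"];print(back(n,[(e[0]+e[2])/2,(e[1]+e[3])/2],0).round()) 
        else: print()
im=cv2.imread("pics/top0.png");cv2.imwrite("pics/t0z.png",cv2.resize(im[150:290,250:400],None,fx=5,fy=4.2857,interpolation=cv2.INTER_CUBIC)[:600])
im=cv2.imread("pics/scene0.png");cv2.imwrite("pics/s0z.png",cv2.resize(im[180:330,205:365],None,fx=4,fy=4,interpolation=cv2.INTER_CUBIC))
print(env.state()["time_s"])
E
```

```text
scene [  56. -802.  521.] [[0.73, -0.69, -0.0], [-0.34, -0.36, -0.87], [0.6, 0.63, -0.49]]
top [ 372. -233. 1335.] [[0.01, -1.0, 0.0], [-0.99, -0.01, -0.17], [0.17, -0.0, -0.99]]
wrist [133. 565. 384.] [[0.36, 0.93, -0.0], [0.9, -0.35, 0.28], [0.26, -0.1, -0.96]]
[[183.98184643 457.51739177]
 [-96.37917327 377.86118094]
 [190.56462254 286.14565343]
 [271.00740876 286.82422073]] [[-58.86357331 315.98083156]
 [-32.08168957 109.3781626 ]
 [149.08046359 231.23756156]]
top cassette [(0.83, [349, 227, 365, 264], 274)] [[ 504. -416.    0.]]
top holder [(0.74, [338, 221, 384, 269], 944), (0.44, [281, 198, 301, 227], 357)] [[ 505. -427.    0.]]
top clamp [(0.59, [265, 179, 314, 269], 3817)] [[ 558. -247.    0.]]
top dam_a [(0.78, [368, 223, 376, 260], 194), (0.73, [357, 227, 366, 264], 171), (0.34, [281, 201, 302, 251], 404)] [[ 514. -455.    0.]]
top trigger [] 
top jaw [(0.74, [278, 200, 302, 249], 391)] [[ 556. -247.    0.]]
top pad [(0.58, [286, 238, 298, 248], 70), (0.55, [279, 205, 300, 208], 109)] [[ 508. -253.    0.]]
top handle_face [(0.93, [259, 180, 313, 267], 3741)] [[ 559. -238. 
[... 291 characters left out ...]
75, 336, 224], 1291), (0.62, [276, 216, 293, 233], 151)] 
scene holder [(0.88, [281, 261, 352, 327], 1720)] 
scene clamp [(0.7, [218, 204, 320, 283], 4635)] 
scene dam_a [(0.96, [316, 272, 341, 304], 478), (0.55, [303, 271, 334, 300], 338)] 
scene trigger [(0.8, [241, 204, 257, 234], 403), (0.28, [238, 215, 296, 256], 476)] 
scene jaw [(0.75, [241, 215, 295, 254], 476)] 
scene pad [(0.64, [282, 263, 353, 328], 1758), (0.62, [274, 212, 293, 232], 180)] 
scene handle_face [(0.61, [276, 214, 293, 233], 171), (0.58, [217, 203, 319, 284], 4683)] 
scene beaker [(0.97, [306, 176, 335, 224], 1226)] 
scene timer [(0.68, [144, 220, 182, 250], 818)] 
scene vial [(0.3, [291, 239, 323, 291], 1096)] 
1.25
```

View pics/t0z.png

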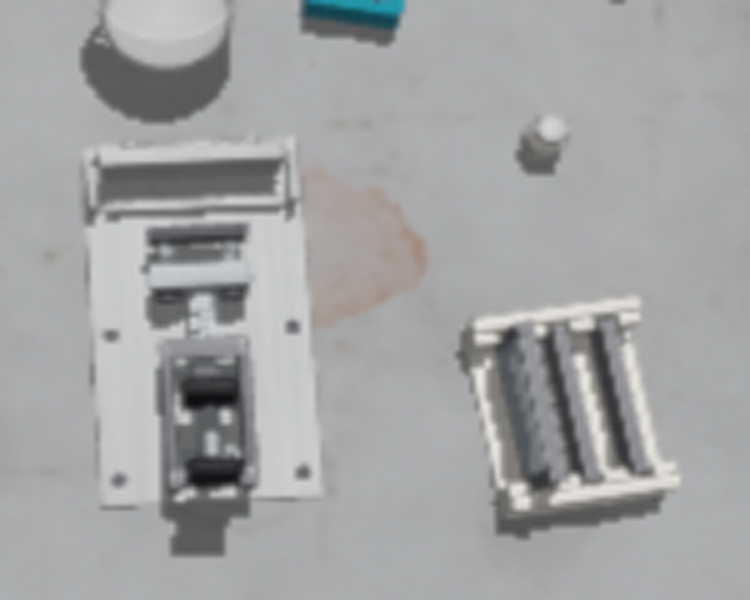

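View pics/s0z.png

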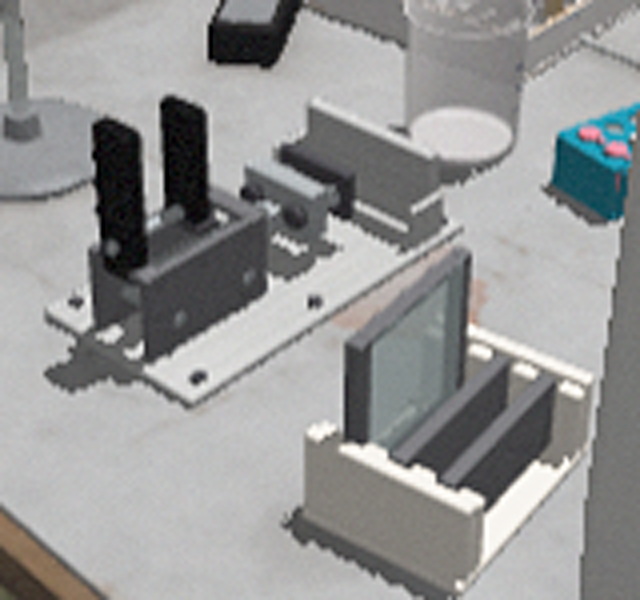

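```bash
cat > fit.py <<'E'
from h import *
from scipy.optimize import least_squares
def fit(obs,x0,cals=None):
    # obs: list (cam, uv, local xyz) ; pose x,y,yaw(deg)
    cals=cals or {c:P(c) for c in {o[0] for o in obs}}
    def w(p,L):
        a=np.radians(p[2]);L=np.array(L,float);return np.c_[p[0]+np.cos(a)*L[:,0]-np.sin(a)*L[:,1],p[1]+np.sin(a)*L[:,0]+np.cos(a)*L[:,1],L[:,2]]
    def r(p):
        W=w(p,[o[2] for o in obs]);return np.concatenate([proj(o[0],W[i:i+1],cals[o[0]])[0]-np.array(o[1]) for i,o in enumerate(obs)])
    s=least_squares(r,x0);return s.x,r(s.x).reshape(-1,2).round(1)
E
cat > a.py <<'E'
from fit import *
T=lambda u,v:(250+u/5-.4,150+v/4.2857-.4)
S=lambda u,v:(205+u/4-.4,180+v/4-.4)
# holder (local y left => image left +y)
H=[("top",T(473,320),(58,42,47)),("top",T(638,300),(58,-42,47)),("top",T(678,482),(-58,-42,47)),("top",T(500,508),(-58,42,47)),
("scene",S(306,430),(-58,42,47)),("scene",S(482,515),(-58,-42,47)),("scene",S(592,378),(58,-42,47))]
p,r=fit(H,[505,-427,5]);print("holder",p,r.tolist())
C=[("top",T(100,507),(-124,56,6)),("top",T(322,496),(-124,-56,6)),]
sc=lambda q:S(*q)
# handle top, trigger top, backplate face top corners unknown y half ~ 48?
def w(p,L):
    a=np.radians(p[2]);return [p[0]+np.cos(a)*L[0]-np.sin(a)*L[1],p[1]+np.sin(a)*L[0]+np.cos(a)*L[1],L[2]]
# clamp: handle/trigger tops in both
C=[("top",T(187,474),(-115,13,134)),("top",T(245,470),(-115,-13,134)),("top",T(183,390),(-61,13,128)),("top",T(238,386),(-61,-13,128)),
("scene",S(140,133),(-115,-13,134)),("scene",S(93,122),(-115,13,134)),("scene",S(208,106),(-61,-13,128))]
p2,r=fit(C,[560,-250,3]);print("clamp",p2,r.tolist())
for L in [(-107,56,6),(-107,-56,6),(108,56,6),(108,-56,6),(65,0,6),(72,48,55),(72,-48,55),(-61,0,100)]:
    q=w(p2,L);a=proj("top",q)[0];b=proj("scene",q)[0];print(L,np.round(q,1),((a[0]-249.6)*5,(a[1]-149.6)*4.2857),((b[0]-204.6)*4,(b[1]-179.6)*4))
q=w(p,(0,24,6));print("cassette",q)
for z in (47,96):
  for s in (-45,45):
    for t in (4.5,-4.5):
      X=w(p,(s,24+t,z));a=proj("top",X)[0];b=proj("scene",X)[0];print("cas",s,t,z,((a[0]-249.6)*5,(a[1]-149.6)*4.2857),((b[0]-204.6)*4,(b[1]-179.6)*4))
# stand: rod
base=back("top",(213,233),0)[0];print("stand base",base)
from scipy.optimize import minimize_scalar
for uv,nm in [((193,85),"topL"),((204,85),"topR")]:
  pass
for z in range(0,600,60): print(z,proj("scene",[base[0],base[1],z])[0].round(),proj("top",[base[0],base[1],z])[0].round())
E
python3 a.py
```

```text
holder [ 507.29794566 -427.60923682   10.42428138] [[-1.1, -1.9], [-0.5, -3.1], [1.1, 1.1], [2.7, 1.1], [-1.0, 1.4], [-3.2, 0.2], [2.2, -1.6]]
clamp [ 569.9140423  -239.56618076    7.28417635] [[1.1, 1.2], [1.0, 0.8], [-0.9, -2.5], [-0.6, -2.9], [-2.2, 1.9], [-0.5, 0.3], [0.4, 0.4]]
(-107, 56, 6) [ 456.7 -197.6    6. ] (np.float64(103.39886278017289), np.float64(489.4011674947437)) (np.float64(59.42086070554012), np.float64(303.45600384866736))
(-107, -56, 6) [ 470.9 -308.7    6. ] (np.float64(326.042754157947), np.float64(466.59346393276167)) (np.float64(219.14602226279533), np.float64(388.70016466304253))
(108, 56, 6) [ 669.9 -170.3    6. ] (np.float64(55.79403424211975), np.float64(130.9887616550757)) (np.float64(315.21265200545156), np.float64(142.92848399468892))
(108, -56, 6) [ 684.1 -281.4    6. ] (np.float64(272.65726632116423), np.float64(109.4928744772601)) (np.float64(467.3106975853051), np.float64(204.97248025458373))
(65, 0, 6) [ 634.4 -231.3    6. ] (np.float64(174.21879905193364), np.float64(190.26131366001974)) (np.float64(344.4685659874359), np.float64(203.1574871111
[... 1342 characters left out ...]
float64(477.000546696554)) (np.float64(363.9651831529501), np.float64(348.7209530727488))
cas 45 4.5 96 (np.float64(512.2707273813974), np.float64(318.1850628628394)) (np.float64(458.0111127673591), np.float64(244.0674315734459))
cas 45 -4.5 96 (np.float64(530.9954344582615), np.float64(315.3924186475804)) (np.float64(475.0004560941062), np.float64(250.55738779236992))
stand base [533.41916993 -51.5377037    0.        ]
0 [209. 219.] [213. 233.]
60 [207. 197.] [210. 230.]
120 [205. 174.] [206. 227.]
180 [203. 150.] [202. 223.]
240 [200. 124.] [198. 219.]
300 [197.  96.] [193. 215.]
360 [194.  66.] [187. 210.]
420 [191.  33.] [181. 204.]
480 [188.  -1.] [174. 197.]
540 [184. -39.] [166. 190.]
```

```bash
python3 - <<'E'
import cv2
im=cv2.imread("pics/top0.png");a=cv2.resize(im[170:310,100:300],None,fx=4,fy=4,interpolation=cv2.INTER_CUBIC);cv2.imwrite("pics/t0s.png",a)
im=cv2.imread("pics/scene0.png");a=cv2.resize(im[60:240,130:280],None,fx=3.3,fy=3.3,interpolation=cv2.INTER_CUBIC);cv2.imwrite("pics/s0s.png",a)
E
```

```text
(no output)
```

View pics/t0s.png

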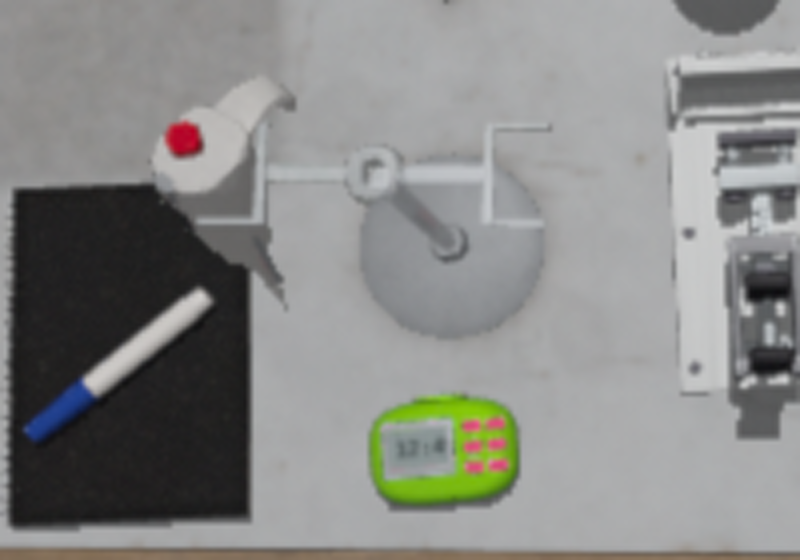

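View pics/s0s.png

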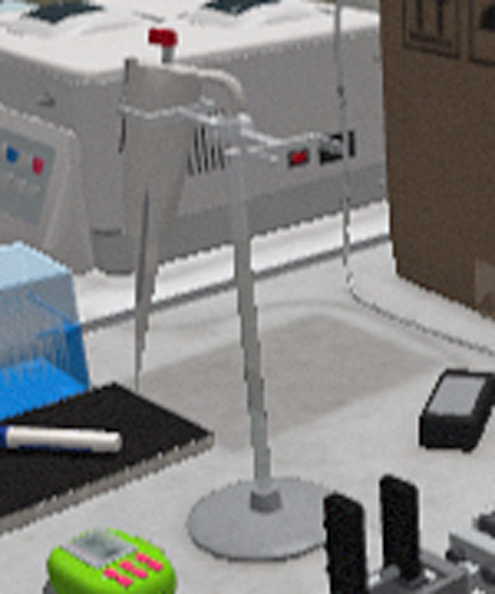

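```bash
cat >> h.py <<'E'
from scipy.spatial.transform import Rotation as Rn
def plan(wps,show=True):
    "wps: list of (x,y,z,yaw) world; gives rows in tool frame"
    s=env.state();p=s["ee_pos"];R=Rn.from_euler('xyz',s["ee_rot"],degrees=True).as_matrix();y0=s["ee_rot"][2]
    print("t",round(s["time_s"],2),"pos",p.round(1),"rot",s["ee_rot"].round(2),"F",s["force"].round(1),"w",round(s["gripper_width"],1))
    for w in wps:
        d=R.T@(np.array(w[:3])-p);dy=(w[3]-y0+180)%360-180
        if w[3]<y0-180: dy=w[3]-y0
        print((d).round(1).tolist(),"spin",round(-np.radians(dy),3))
E
python3 - <<'E'
from h import *
plan([(320,100,230,100),(330,-200,240,40),(480,-330,240,10)])
E
```

```text
t 1.25 pos [207.3 536.3 214. ] rot [179.99   0.   158.87] F [-0.5  0.3 -0. ] w 91.3
[-262.4, -366.4, -16.1] spin 1.027
[-379.9, -642.6, -26.1] spin 2.075
[-566.7, -709.8, -26.1] spin 2.598
```

Call:
apply_moves --plan '[{"jaw": 0, "delta_pos": [-33, -46, -2], "spin": 0.13}, {"jaw": 0, "delta_pos": [-66, -92, -4], "spin": 0.26}, {"jaw": 0, "delta_pos": [-98, -137, -6], "spin": 0.39}, {"jaw": 0, "delta_pos": [-131, -183, -8], "spin": 0.51}, {"jaw": 0, "delta_pos": [-164, -229, -10], "spin": 0.64}, {"jaw": 0, "delta_pos": [-197, -275, -12], "spin": 0.77}, {"jaw": 0, "delta_pos": [-230, -320, -14], "spin": 0.9}, {"jaw": 0, "delta_pos": [-262, -366, -16], "spin": 1.03}]'

```text
time_s: 2.25
ee_pos: [320.0, 98.9, 230.4]
ee_rot: [179.9, -0.0, 99.6]
force: [1.3, 0.2, -0.3]
gripper_width: 91.4
```

```bash
python3 - <<'E'
from h import *
plan([(330,-200,240,40),(480,-330,240,10)])
E
```

```text
t 2.25 pos [320.   98.9 230.4] rot [ 1.799e+02 -1.000e-02  9.964e+01] F [ 1.3  0.2 -0.3] w 91.4
[-296.4, -40.2, -9.7] spin 1.041
[-449.6, 85.9, -9.5] spin 1.565
```

Call:
apply_moves --plan '[{"jaw": 0, "delta_pos": [-60, -8, -2], "spin": 0.19}, {"jaw": 0, "delta_pos": [-119, -16, -4], "spin": 0.38}, {"jaw": 0, "delta_pos": [-178, -24, -6], "spin": 0.57}, {"jaw": 0, "delta_pos": [-237, -32, -8], "spin": 0.76}, {"jaw": 0, "delta_pos": [-296, -40, -10], "spin": 0.95}, {"jaw": 0, "delta_pos": [-340, -4, -10], "spin": 1.14}, {"jaw": 0, "delta_pos": [-385, 33, -10], "spin": 1.32}, {"jaw": 0, "delta_pos": [-430, 70, -10], "spin": 1.5}]'

```text
time_s: 3.25
ee_pos: [462.2, -314.9, 240.5]
ee_rot: [180.0, -0.1, 13.5]
force: [0.4, -0.2, 0.2]
gripper_width: 91.4
```

```bash
python3 - <<'E'
from h import *
plan([(480,-330,240,8)])
print(env.state()["qpos"])
cv2.imwrite("pics/w1.png",cams.grab_frame("wrist")[:,:,::-1])
E
```

```text
t 3.25 pos [ 462.2 -314.9  240.5] rot [ 1.7999e+02 -1.2000e-01  1.3510e+01] F [ 0.4 -0.2  0.2] w 91.4
[13.8, 18.9, 0.6] spin 0.096
[-3.54953895e+01  1.59498126e+01  8.91749941e+01  8.70243252e-02
  7.47858022e+01  4.09737659e+01]
```

View pics/w1.png

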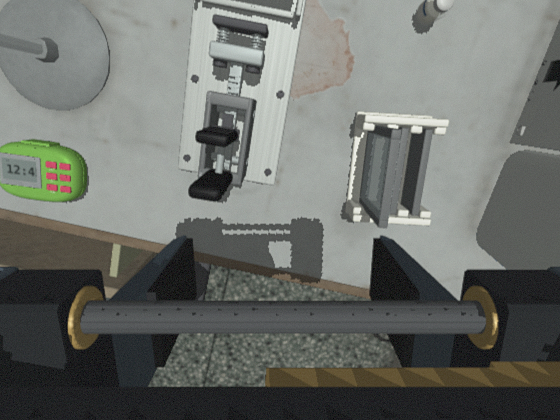

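Call:
apply_moves --plan '[{"jaw": 0, "delta_pos": [40, 10, 0], "spin": 0.06}, {"jaw": 0, "delta_pos": [80, 20, 0], "spin": 0.06}, {"jaw": 0, "delta_pos": [80, 20, 0], "spin": 0.06}, {"jaw": 0, "delta_pos": [80, 20, 0], "spin": 0.06}, {"jaw": 0, "delta_pos": [80, 20, 0], "spin": 0.06}, {"jaw": 0, "delta_pos": [80, 20, 0], "spin": 0.06}, {"jaw": 0, "delta_pos": [80, 20, 0], "spin": 0.06}, {"jaw": 0, "delta_pos": [80, 20, 0], "spin": 0.06}]'

```text
time_s: 4.3
ee_pos: [550.2, -321.0, 239.7]
ee_rot: [179.7, -0.4, 9.8]
force: [0.3, 0.2, 0.2]
gripper_width: 91.3
```

```bash
python3 - <<'E'
from h import *
import pickle
cal=P("wrist")
im=cams.grab_frame("wrist")[:,:,::-1]
pickle.dump(cal,open("cal_w2.pkl","wb"))
plan([(480,-330,240,8)])
cv2.imwrite("pics/w2.png",im)
c=lambda a,b,c_,d,n,f:cv2.imwrite(n,cv2.resize(im[c_:d,a:b],None,fx=f,fy=f,interpolation=cv2.INTER_CUBIC))
c(330,480,120,270,"pics/w2h.png",4)
c(160,330,0,260,"pics/w2c.png",2.3)
E
```

```text
t 4.35 pos [ 550.3 -321.   239.7] rot [179.69  -0.36   9.79] F [-0.8 -0.6  0.2] w 91.4
[-70.8, -3.1, -0.8] spin 0.031
```

View pics/w2.png

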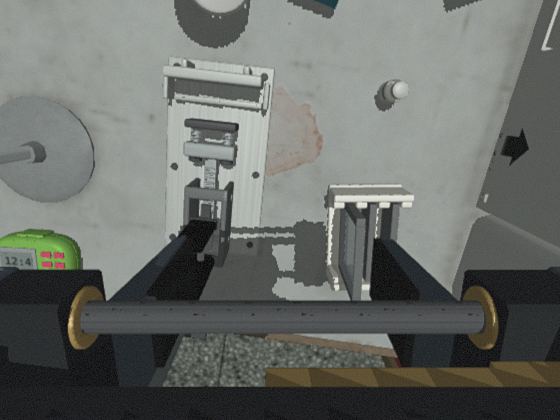

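View pics/w2h.png

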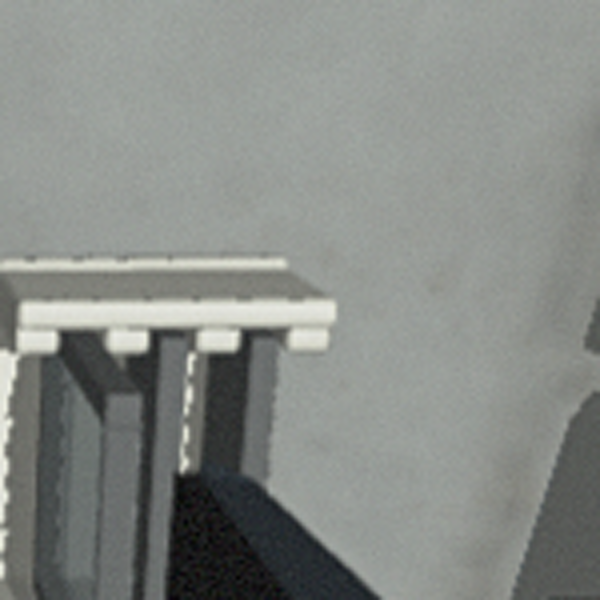

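View pics/w2c.png

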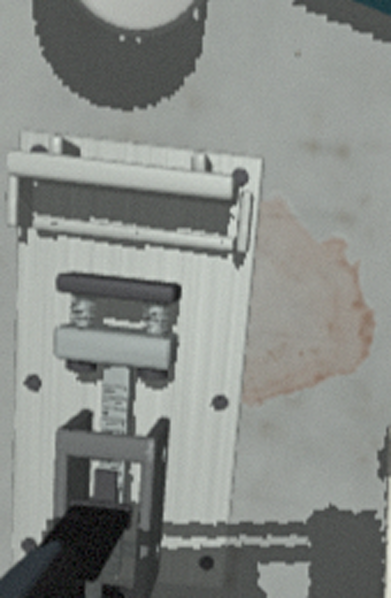

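```bash
python3 - <<'E'
import cv2
im=cv2.imread("pics/w2.png")
cv2.imwrite("pics/w2c2.png",cv2.resize(im[50:140,155:285],None,fx=6,fy=6,interpolation=cv2.INTER_CUBIC))
im=cv2.imread("pics/w1.png")
cv2.imwrite("pics/w1h.png",cv2.resize(im[100:240,335:460],None,fx=4.28,fy=4.28,interpolation=cv2.INTER_CUBIC))
E
```

```text
(no output)
```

View pics/w2c2.png

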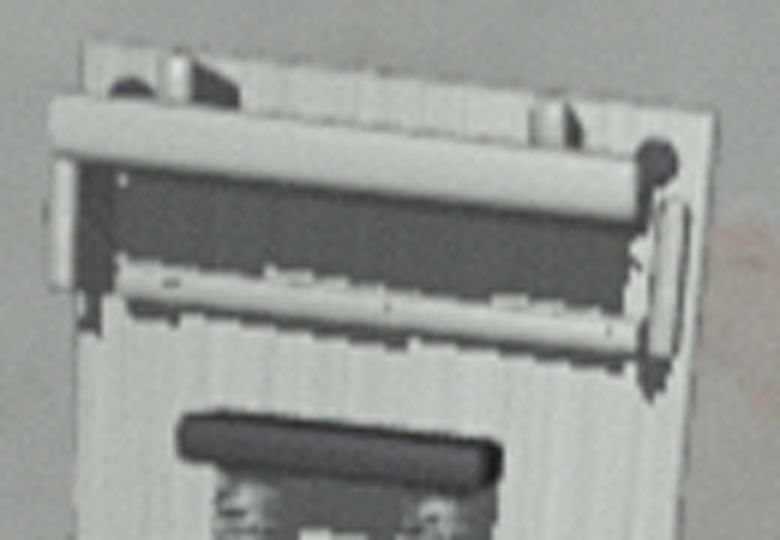

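View pics/w1h.png

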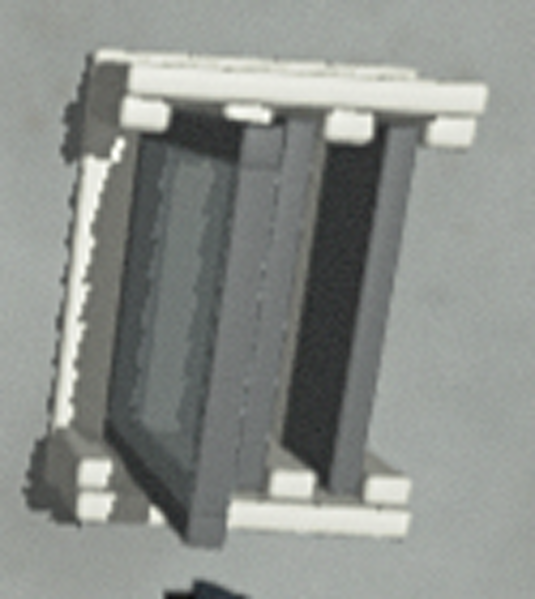

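```bash
cat > b.py <<'E'
from fit import *
import pickle
K,R2,t2=pickle.load(open("cal_w2.pkl","rb"))
s=env.state();p=s["ee_pos"];Rt=Rn.from_euler('xyz',s["ee_rot"],degrees=True).as_matrix()
# cam from tool
Rct=R2@Rt; tct=R2@p+t2
np.save("camtool.npy",np.c_[Rct,tct]);print(Rct.round(3),tct.round(1))
R1t=Rn.from_euler('xyz',[179.99,-.12,13.51],degrees=True).as_matrix();p1=np.array([462.2,-314.9,240.5])
R1=Rct@R1t.T; t1=tct-R1@p1
cals={"w2":(K,R2,t2),"w1":(K,R1,t1)}
for n in("top","scene"):cals[n]=P(n)
A=lambda u,v:(155+u/6-.4,50+v/6-.4)
for h in (45,48,50,53,56):
  C=[("w2",A(53,150),(72,h,55)),("w2",A(632,217),(72,-h,55)),("w2",A(182,412),(12,25,54)),("w2",A(500,442),(12,-25,54)),("w2",A(85,40),(107.5,56,6)),("w2",A(717,112),(107.5,-56,6))]
  q,r=fit(C,[570,-240,5],cals);print(h,q.round(1),r.tolist())
q,r=fit(C[2:],[570,-240,5],cals);print("no plate",q.round(2),r.tolist())
q,r=fit(C[4:],[570,-240,5],cals);print("base",q.round(2),r.tolist())
q,r=fit(C[2:4],[570,-240,5],cals);print("pad",q.round(2),r.tolist())
B=lambda u,v:(335+u/4.28-.4,100+v/4.28-.4)
H=[("w1",B(130,95),(56,42,47)),("w1",B(487,85),(58,-42,47)),("w1",B(410,537),(-58,-42,47)),("w1",B(78,520),(-58,42,47))]
H=[("w1",B(133,65),(58,42,47)),("w1",B(487,85),(58,-42,47)),("w1",B(410,537),(-58,-42,47)),("w1",B(78,520),(-58,42,47))]
q,r=fit(H,[507,-427,8],cals);print("holder",q.round(2),r.tolist())
# cassette top corners z=96
D=[("w1",B(245,125),(45,4.5,96)),("w1",B(283,125),(45,-4.5,96)),("w1",B(187,547),(-45,4.5,96)),("w1",B(223,545),(-45,-4.5,96))]
q,r=fit(D,[507,-427,8],cals);print("cassette",q.round(2),r.tolist())
E
python3 b.py
```

```text
[[-0.     1.    -0.   ]
 [-0.96  -0.    -0.282]
 [-0.282  0.     0.96 ]] [1.000e-01 2.810e+01 1.864e+02]
45 [ 573.1 -244.     3.5] [[0.6, -3.2], [0.9, -3.1], [-1.1, 21.0], [-3.0, 21.6], [-0.0, -17.9], [2.9, -17.0]]
48 [ 573.  -244.1    3.6] [[-2.7, -3.4], [4.1, -2.7], [-1.1, 21.0], [-2.9, 21.6], [-0.1, -17.8], [2.8, -17.0]]
50 [ 573.  -244.2    3.6] [[-4.9, -3.6], [6.2, -2.5], [-1.0, 21.1], [-2.9, 21.6], [-0.1, -17.8], [2.8, -17.0]]
53 [ 573.  -244.3    3.7] [[-8.1, -3.9], [9.4, -2.2], [-0.9, 21.2], [-2.8, 21.6], [-0.1, -17.6], [2.8, -17.1]]
56 [ 572.9 -244.4    3.8] [[-11.4, -4.1], [12.6, -1.8], [-0.8, 21.3], [-2.7, 21.7], [-0.2, -17.5], [2.8, -17.1]]
no plate [ 574.77 -244.15    3.47] [[-0.8, 19.2], [-2.6, 19.9], [0.4, -19.8], [3.4, -18.6]]
base [ 556.14 -245.12    3.79] [[-0.8, -0.0], [0.8, 0.1]]
pad [ 593.52 -243.86    4.46] [[0.5, 0.0], [-0.5, -0.0]]
holder [ 504.45 -427.53   10.59] [[-0.9, -2.7], [1.5, -2.9], [-0.1, 3.3], [-0.5, 3.5]]
cassette [ 500.95 -403.36   10.43] [[-0.8, -0.7], [0.8, -0.2], [-0.6, 0.0], [0.6, 1.0]]
```

```bash
cat >> b.py <<'E'
print("-----")
# free params: x,y,yaw,h,padx,basex
def loc(q,X):
    a=np.radians(q[2]);d=np.array(X)[:2]-q[:2];return (np.cos(a)*d[0]+np.sin(a)*d[1],-np.sin(a)*d[0]+np.cos(a)*d[1])
C=[("w2",A(53,152),(72,45.5,55)),("w2",A(632,217),(72,-45.5,55))]
q,r=fit(C,[570,-240,5],cals);print("plate",q.round(2),r.tolist())
for nm,uv,z in [("padL",A(182,412),54),("padR",A(500,442),54),("baseL",A(85,40),6),("baseR",A(717,112),6),("lipL near-top",A(118,290),17),("lipR",A(637,350),17),("lipL far",A(118,262),17),("lipR far",A(637,320),17),("slotplateback L",A(60,97),55),("back R",A(635,157),55),("stopR outer bottom",A(652,350),32),("stopR top",A(668,200),32),("stopR inner",A(652,350),32),("stopR outer",A(675,355),32),("stopL near",A(52,287),32),("stopL in",A(73,287),32)]:
    X=back("x",uv,z,cals["w2"])[0];print(nm,X.round(1),np.round(loc(q,X),1))
for nm,cam,uv,z in [("handle",'top',(250+187/5-.4,150+474/4.2857-.4),134),("handleR",'top',(250+245/5-.4,150+470/4.2857-.4),134)]:
    X=back(cam,uv,z,cals[cam])[0];print(nm,X.round(1),np.round(loc(q,X),1))
E
python3 b.py | sed -n '/-----/,$p'
```

```text
-----
plate [ 570.09 -244.      3.78] [[-0.6, -0.0], [0.6, 0.0]]
padL [ 603.5 -217.5   54. ] [35.1 24.2]
padR [ 607.5 -268.3   54. ] [ 35.7 -26.8]
baseL [ 659.8 -182.9    6. ] [93.6 55. ]
baseR [ 667. -293.    6.] [ 93.5 -55.3]
lipL near-top [ 619.6 -195.3   17. ] [52.6 45.3]
lipR [ 625.1 -285.9   17. ] [ 52.1 -45.5]
lipL far [ 624.3 -194.9   17. ] [57.3 45.4]
lipR far [ 630.1 -285.2   17. ] [ 57.1 -45. ]
slotplateback L [ 647.1 -194.8   55. ] [80.1 44. ]
back R [ 653.6 -283.2   55. ] [ 80.8 -44.6]
stopR outer bottom [ 625.6 -289.2   32. ] [ 52.4 -48.8]
stopR top [ 649.7 -288.1   32. ] [ 76.5 -49.3]
stopR inner [ 625.6 -289.2   32. ] [ 52.4 -48.8]
stopR outer [ 625.4 -293.2   32. ] [ 52.  -52.7]
stopL near [ 618.5 -188.7   32. ] [52. 52.]
stopL in [ 619.1 -192.1   32. ] [52.3 48.5]
handle [ 456.9 -238.7  134. ] [-112.6   12.8]
handleR [ 459.3 -264.8  134. ] [-112.   -13.5]
```

```bash
python3 - <<'E'
from h import *
plan([(501,-403.4,240,10.4),(501,-403.4,120,10.4),(501,-403.4,60,10.4)])
E
```

```text
t 4.35 pos [ 550.3 -321.   239.7] rot [179.69  -0.36   9.79] F [-0.8 -0.6  0.2] w 91.4
[-62.6, 72.8, -0.3] spin -0.011
[-63.4, 72.2, 119.7] spin -0.011
[-63.7, 71.9, 179.6] spin -0.011
```

Call:
apply_moves --plan '[{"jaw": 0, "delta_pos": [-32, 36, 0], "spin": -0.011}, {"jaw": 0, "delta_pos": [-63, 73, 0], "spin": -0.011}, {"jaw": 0, "delta_pos": [-63, 73, 30], "spin": -0.011}, {"jaw": 0, "delta_pos": [-63, 73, 60], "spin": -0.011}, {"jaw": 0, "delta_pos": [-63, 72.5, 80], "spin": -0.011}, {"jaw": 0, "delta_pos": [-63, 72.5, 100], "spin": -0.011}, {"jaw": 0, "delta_pos": [-63, 72.5, 110], "spin": -0.011}, {"jaw": 0, "delta_pos": [-63, 72.5, 110], "spin": -0.011}]'

```text
time_s: 5.35
ee_pos: [501.1, -403.4, 129.1]
ee_rot: [179.7, -0.3, 10.4]
force: [-0.6, 0.0, 0.2]
gripper_width: 91.4
```

```bash
cat > look.py <<'E'
from h import *
import sys
cal=P("wrist");im=cams.grab_frame("wrist")[:,:,::-1];cv2.imwrite(sys.argv[1],im)
E
python3 look.py pics/w3.png; python3 - <<'E'
from h import *
plan([(501,-403.4,60,10.4)])
E
```

```text
t 5.4 pos [ 501.6 -403.8  130. ] rot [179.67  -0.38  10.42] F [-0.   0.5  0.8] w 91.0
[-1.0, -0.9, 70.0] spin 0.0
```

View pics/w3.png

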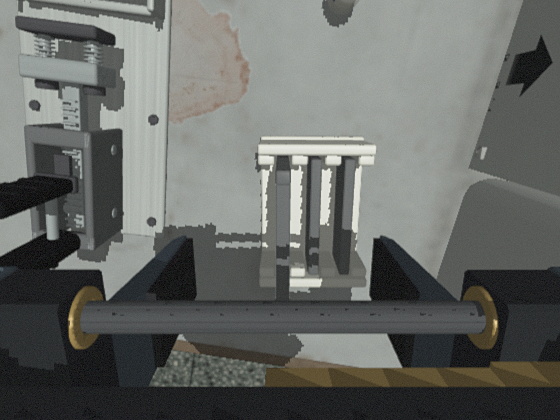

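Call:
apply_moves --plan '[{"jaw": 0, "delta_pos": [-0.5, -0.5, 20], "spin": 0}, {"jaw": 0, "delta_pos": [-0.5, -0.5, 40], "spin": 0}, {"jaw": 0, "delta_pos": [-0.5, -0.5, 60], "spin": 0}, {"jaw": 0, "delta_pos": [-0.5, -0.5, 68], "spin": 0}, {"jaw": 0, "delta_pos": [-0.5, -0.5, 69], "spin": 0}, {"jaw": 0, "delta_pos": [-0.5, -0.5, 69], "spin": 0}, {"jaw": 0, "delta_pos": [-0.5, -0.5, 69], "spin": 0}, {"jaw": 0, "delta_pos": [-0.5, -0.5, 69], "spin": 0}]'

```text
time_s: 6.4
ee_pos: [501.7, -403.9, 61.5]
ee_rot: [179.6, -0.4, 10.4]
force: [-0.7, -0.3, 0.2]
gripper_width: 91.2
```

Call:
apply_moves --plan '[{"jaw": 1, "delta_pos": [0, 0, 0], "spin": 0}, {"jaw": 1, "delta_pos": [0, 0, 0], "spin": 0}, {"jaw": 1, "delta_pos": [0, 0, 0], "spin": 0}, {"jaw": 1, "delta_pos": [0, 0, 0], "spin": 0}, {"jaw": 1, "delta_pos": [0, 0, 0], "spin": 0}, {"jaw": 1, "delta_pos": [0, 0, 0], "spin": 0}, {"jaw": 1, "delta_pos": [0, 0, 0], "spin": 0}, {"jaw": 1, "delta_pos": [0, 0, 0], "spin": 0}]' --squeeze 18

```text
time_s: 7.4
ee_pos: [501.7, -403.9, 61.5]
ee_rot: [179.6, -0.4, 10.4]
force: [0.6, -0.4, 0.2]
gripper_width: 13.9
```

Call:
apply_moves --plan '[{"jaw": 1, "delta_pos": [0, 0, 0], "spin": 0}, {"jaw": 1, "delta_pos": [0, 0, 0], "spin": 0}, {"jaw": 1, "delta_pos": [0, 0, 0], "spin": 0}, {"jaw": 1, "delta_pos": [0, 0, 0], "spin": 0}, {"jaw": 1, "delta_pos": [0, 0, -4], "spin": 0}, {"jaw": 1, "delta_pos": [0, 0, -8], "spin": 0}, {"jaw": 1, "delta_pos": [0, 0, -12], "spin": 0}, {"jaw": 1, "delta_pos": [0, 0, -12], "spin": 0}]'

```text
time_s: 8.4
ee_pos: [501.9, -404.0, 74.1]
ee_rot: [179.6, -0.4, 10.4]
force: [0.4, -0.6, -1.6]
gripper_width: 8.8
```

```bash
python3 - <<'E'
from h import *
plan([(501.9,-404,74,10.4),(501.9,-404,180,10.4)])
E
```

```text
t 8.4 pos [ 501.9 -404.    74.1] rot [179.58  -0.45  10.42] F [ 0.4 -0.6 -1.6] w 8.8
[0.0, -0.0, 0.1] spin 0.0
[0.9, 0.7, -105.9] spin 0.0
```

Call:
apply_moves --plan '[{"jaw": 1, "delta_pos": [0.1, 0.1, -12], "spin": 0}, {"jaw": 1, "delta_pos": [0.2, 0.2, -26], "spin": 0}, {"jaw": 1, "delta_pos": [0.3, 0.3, -40], "spin": 0}, {"jaw": 1, "delta_pos": [0.5, 0.4, -56], "spin": 0}, {"jaw": 1, "delta_pos": [0.6, 0.5, -72], "spin": 0}, {"jaw": 1, "delta_pos": [0.8, 0.6, -90], "spin": 0}, {"jaw": 1, "delta_pos": [0.9, 0.7, -106], "spin": 0}, {"jaw": 1, "delta_pos": [0.9, 0.7, -106], "spin": 0}]'

```text
time_s: 9.4
ee_pos: [502.6, -404.5, 182.0]
ee_rot: [179.4, -0.6, 10.4]
force: [-0.9, -0.1, -0.5]
gripper_width: 9.1
```

```bash
python3 look.py pics/w4.png; python3 - <<'E'
from h import *
plan([(634.9,-239.9,180,93.8)])
print(env.state()["qpos"])
E
```

```text
t 9.45 pos [ 502.  -404.1  180.7] rot [179.54  -0.49  10.42] F [-0.5  0.  -0.4] w 8.8
[160.4, -137.4, 0.9] spin -1.455
[-3.98914971e+01  2.54085969e+01  8.34364251e+01  8.32085667e-02
  7.04893160e+01  3.96589502e+01]
```

View pics/w4.png

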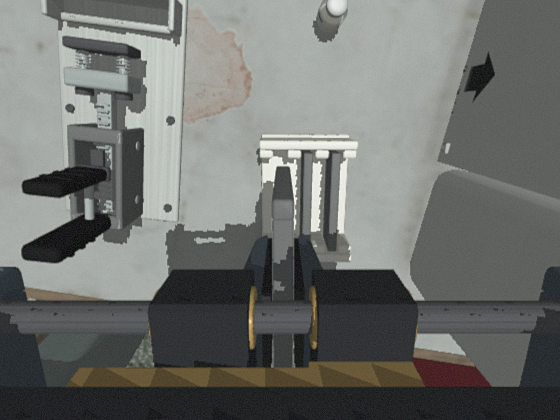

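Call:
apply_moves --plan '[{"jaw": 1, "delta_pos": [20, -17, 0], "spin": -0.17}, {"jaw": 1, "delta_pos": [40, -34, 0], "spin": -0.35}, {"jaw": 1, "delta_pos": [60, -51, 0], "spin": -0.53}, {"jaw": 1, "delta_pos": [80, -69, 0], "spin": -0.71}, {"jaw": 1, "delta_pos": [100, -86, 0], "spin": -0.89}, {"jaw": 1, "delta_pos": [120, -103, 0], "spin": -1.07}, {"jaw": 1, "delta_pos": [140, -120, 0], "spin": -1.26}, {"jaw": 1, "delta_pos": [160, -137, 1], "spin": -1.455}]'

```text
time_s: 10.45
ee_pos: [634.6, -239.5, 178.7]
ee_rot: [179.6, 0.4, 93.6]
force: [-0.9, 0.1, -0.7]
gripper_width: 8.7
```

```bash
python3 look.py pics/w5.png; python3 - <<'E'
from h import *
cv2.imwrite("pics/s5.png",cams.grab_frame("scene")[100:340,150:420,::-1].repeat(2,0).repeat(2,1))
plan([(634.9,-239.9,180,93.8)])
print(env.state()["qpos"], back("top",(237,205),300))
E
```

```text
t 10.55 pos [ 635.5 -238.   178.4] rot [179.54   0.29  93.42] F [-0.2 -0.9 -1.6] w 9.1
[-1.8, -0.7, -1.6] spin -0.007
[-2.14678405e+01  2.86547690e+01  7.82768473e+01 -7.82040305e-02
  7.25300396e+01 -2.48695741e+01] [[ 553.32505269 -138.1219193   300.        ]]
```

View pics/w5.png

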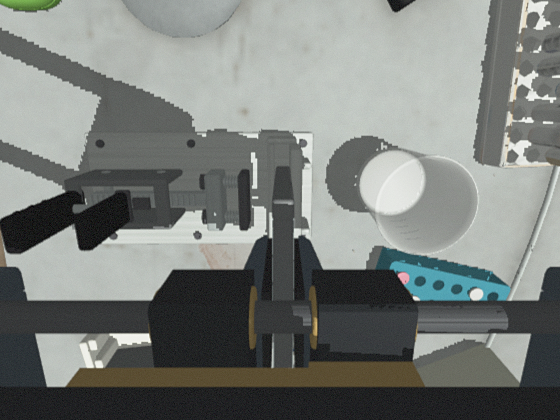

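View pics/s5.png

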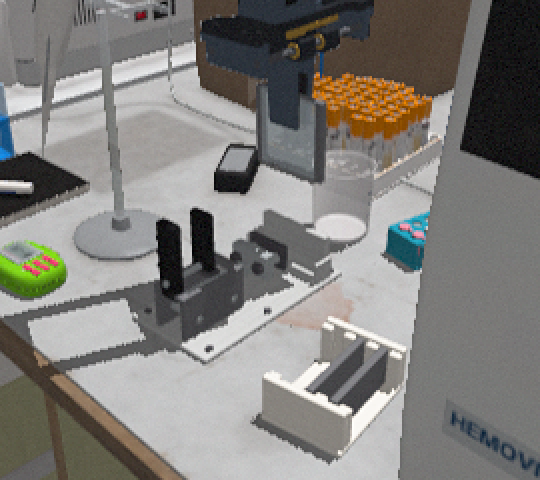

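```bash
python3 - <<'E'
from h import *
plan([(634.9,-239.4,120,93.8)])
E
```

```text
t 10.55 pos [ 635.5 -238.   178.4] rot [179.54   0.29  93.42] F [-0.2 -0.9 -1.6] w 9.1
[-1.0, -1.1, 58.4] spin -0.007
```

Call:
apply_moves --plan '[{"jaw": 1, "delta_pos": [-1, -1.1, 15], "spin": -0.007}, {"jaw": 1, "delta_pos": [-1, -1.1, 30], "spin": -0.007}, {"jaw": 1, "delta_pos": [-1, -1.1, 45], "spin": -0.007}, {"jaw": 1, "delta_pos": [-1, -1.1, 54], "spin": -0.007}, {"jaw": 1, "delta_pos": [-1, -1.1, 56], "spin": -0.007}, {"jaw": 1, "delta_pos": [-1, -1.1, 57], "spin": -0.007}, {"jaw": 1, "delta_pos": [-1, -1.1, 57], "spin": -0.007}, {"jaw": 1, "delta_pos": [-1, -1.1, 57], "spin": -0.007}]'

```text
time_s: 11.55
ee_pos: [635.2, -239.4, 121.9]
ee_rot: [179.5, 0.3, 93.8]
force: [0.1, -0.9, -1.9]
gripper_width: 9.2
```

```bash
python3 look.py pics/w6.png; python3 - <<'E'
from h import *
for n,b in (("scene",(230,330,180,280)),("top",(250,330,150,280))):
    im=cams.grab_frame(n)[b[2]:b[3],b[0]:b[1],::-1];cv2.imwrite(f"pics/{n}6.png",cv2.resize(im,None,fx=4,fy=4,interpolation=cv2.INTER_CUBIC))
plan([(634.9,-239.4,120,93.8)])
E
```

```text
t 11.7 pos [ 635.1 -239.4  121.7] rot [179.52   0.31  93.83] F [ 0.2 -0.1 -0.9] w 8.8
[-0.0, -0.2, 1.7] spin 0.0
```

View pics/w6.png

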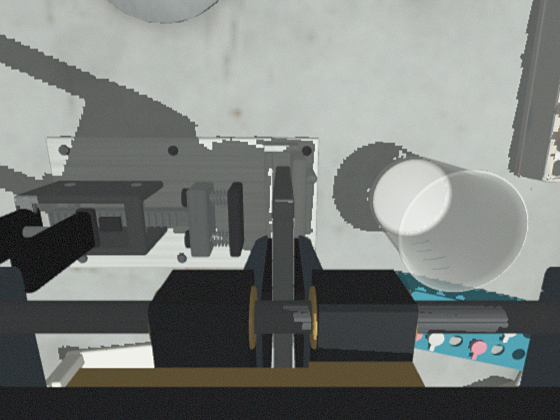

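View pics/scene6.png

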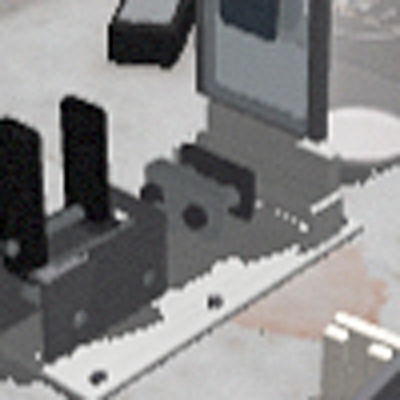

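View pics/top6.png

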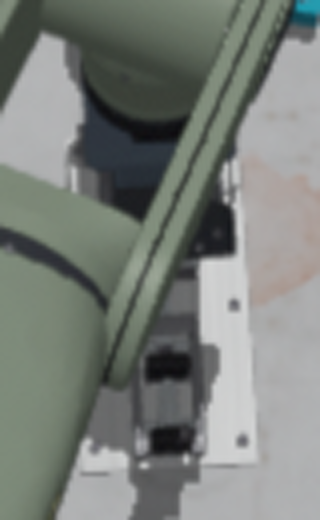

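```bash
python3 - <<'E'
from h import *
im=cv2.imread("pics/w6.png");cal=P("wrist")
z=cv2.resize(im[125:225,225:335],None,fx=6,fy=6,interpolation=cv2.INTER_CUBIC)
q=(570.1,-244.2,3.8)
a=np.radians(q[2])
def W(L):return [q[0]+np.cos(a)*L[0]-np.sin(a)*L[1],q[1]+np.sin(a)*L[0]+np.cos(a)*L[1],L[2]]
def ln(A,B,c):
    p=proj("w",[A,B],cal);p=((p-[225,125]+.5)*6).astype(int);cv2.line(z,tuple(map(int,p[0])),tuple(map(int,p[1])),c,1)
ln(W((72,45.5,55)),W((72,-45.5,55)),(0,0,255))
ln(W((58,45,17)),W((58,-45,17)),(0,255,0))
ln(W((52,48,32)),W((76,48,32)),(255,0,0))
ln(W((93.6,56,6)),W((93.6,-56,6)),(0,255,255))
ln(W((93.6,56,6)),W((-100,56,6)),(0,255,255))
s=env.state();p=s["ee_pos"];R=Rn.from_euler('xyz',s["ee_rot"],degrees=True).as_matrix()
T=lambda L:p+R@np.array(L,float)
for t in(-4.5,4.5):
    ln(T((44.3,t,-34.5)),T((44.3,t,55.5)),(255,0,255))
ln(T((44.3,-4.5,55.5)),T((44.3,4.5,55.5)),(255,0,255))
ln(T((44.3,-4.5,-34.5)),T((44.3,4.5,-34.5)),(255,0,255))
cv2.imwrite("pics/w6z.png",z)
E
```

```text
(no output)
```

View pics/w6z.png

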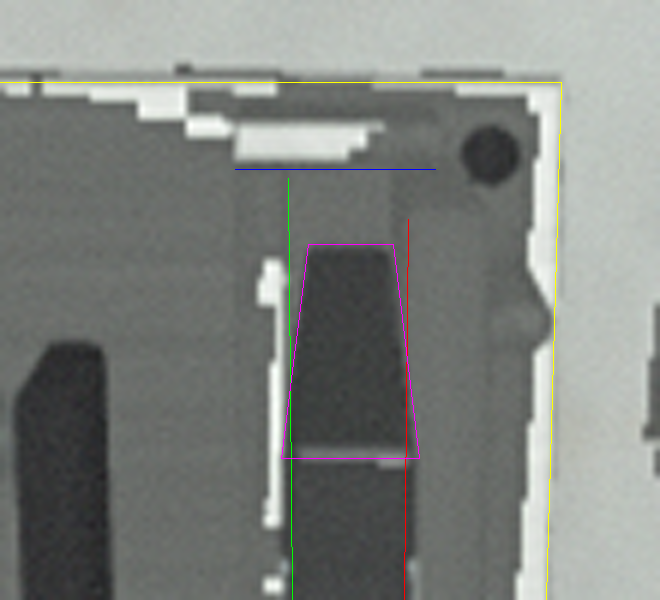

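```bash
python3 - <<'E'
from h import *
plan([(634.7,-239.0,90,93.8),(634.7,-239.0,66,93.8),(634.7,-239,61.5,93.8)])
E
```

```text
t 11.7 pos [ 635.1 -239.4  121.7] rot [179.52   0.31  93.83] F [ 0.2 -0.1 -0.9] w 8.8
[0.6, -0.6, 31.7] spin 0.0
[0.7, -0.8, 55.7] spin 0.0
[0.7, -0.8, 60.2] spin 0.0
```

Call:
apply_moves --plan '[{"jaw": 1, "delta_pos": [0.6, -0.6, 10], "spin": 0}, {"jaw": 1, "delta_pos": [0.6, -0.6, 20], "spin": 0}, {"jaw": 1, "delta_pos": [0.6, -0.6, 30], "spin": 0}, {"jaw": 1, "delta_pos": [0.6, -0.7, 38], "spin": 0}, {"jaw": 1, "delta_pos": [0.7, -0.7, 46], "spin": 0}, {"jaw": 1, "delta_pos": [0.7, -0.8, 52], "spin": 0}, {"jaw": 1, "delta_pos": [0.7, -0.8, 56], "spin": 0}, {"jaw": 1, "delta_pos": [0.7, -0.8, 56], "spin": 0}]'

```text
time_s: 12.7
ee_pos: [634.6, -238.9, 65.4]
ee_rot: [179.5, 0.3, 93.8]
force: [0.3, -0.2, -1.2]
gripper_width: 8.7
```

Call:
apply_moves --plan '[{"jaw": 1, "delta_pos": [0, 0, 1], "spin": 0}, {"jaw": 1, "delta_pos": [0, 0, 2], "spin": 0}, {"jaw": 1, "delta_pos": [0, 0, 3], "spin": 0}, {"jaw": 1, "delta_pos": [0, 0, 4], "spin": 0}, {"jaw": 1, "delta_pos": [0, 0, 4], "spin": 0}, {"jaw": 1, "delta_pos": [0, 0, 4], "spin": 0}, {"jaw": 1, "delta_pos": [0, 0, 4], "spin": 0}, {"jaw": 1, "delta_pos": [0, 0, 4], "spin": 0}]'

```text
time_s: 13.7
ee_pos: [634.7, -239.0, 61.8]
ee_rot: [179.5, 0.3, 93.8]
force: [-1.1, 0.1, 4.6]
gripper_width: 8.6
```

Call:
apply_moves --plan '[{"jaw": 0.9, "delta_pos": [0, 0, 0], "spin": 0}, {"jaw": 0.85, "delta_pos": [0, 0, 0], "spin": 0}, {"jaw": 0.8, "delta_pos": [0, 0, 0], "spin": 0}, {"jaw": 0.75, "delta_pos": [0, 0, 0], "spin": 0}, {"jaw": 0.7, "delta_pos": [0, 0, 0], "spin": 0}, {"jaw": 0.65, "delta_pos": [0, 0, 0], "spin": 0}, {"jaw": 0.65, "delta_pos": [0, 0, 0], "spin": 0}, {"jaw": 0.65, "delta_pos": [0, 0, 0], "spin": 0}]'

```text
time_s: 14.7
ee_pos: [634.7, -239.0, 61.9]
ee_rot: [179.5, 0.3, 93.8]
force: [0.1, 0.3, -1.0]
gripper_width: 31.7
```

```bash
python3 look.py pics/w7.png; python3 - <<'E'
from h import *
plan([(634.7,-239.0,90,93.8),(634.7,-239.0,180,93.8)])
E
```

```text
t 14.75 pos [ 634.7 -239.    61.9] rot [179.52   0.31  93.83] F [0.2 0.2 1. ] w 31.9
[-0.1, 0.2, -28.1] spin 0.0
[-0.6, 1.0, -118.1] spin 0.0
```

View pics/w7.png

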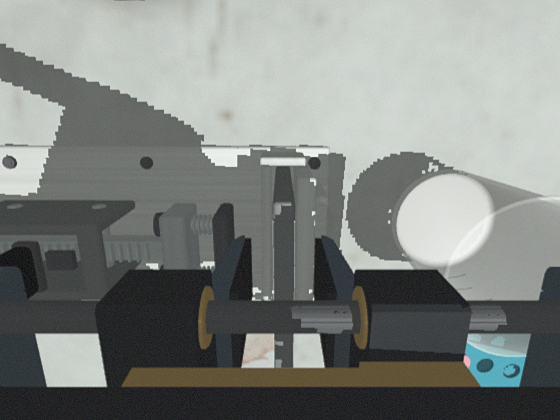

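```bash
python3 - <<'E'
from h import *
def tri(a,b):
    K1,R1,t1=P("top");K2,R2,t2=P("scene")
    X=cv2.triangulatePoints(K1@np.c_[R1,t1],K2@np.c_[R2,t2],np.array(a,float),np.array(b,float));return (X[:3]/X[3]).ravel()
T=lambda u,v:(100+u/4-.4,170+v/4-.4);S=lambda u,v:(130+u/3.3-.4,60+v/3.3-.4)
print("tip nearR", tri(T(545,222),S(275,158)),"tip far",tri(T(550,127),S(340,143)),"rodtop",tri(T(375,172),S(240,120)))
for X in (tri(T(545,222),S(275,158)),tri(T(550,127),S(340,143))): print(proj("top",X),proj("scene",X))
E
```

```text
tip nearR [ 513.24531167 -136.18650248  296.25786089] tip far [ 560.72261349 -137.40339321  296.42206121] rodtop [539.84028454 -53.3090919  297.81732572]
[[235.69719757 225.32674597]] [[213.38119633 107.41378289]]
[[236.88622749 201.64348868]] [[233.21079652 102.84456919]]
```

Call:
apply_moves --plan '[{"jaw": 0.65, "delta_pos": [0, 0.1, -12], "spin": 0}, {"jaw": 0.65, "delta_pos": [-0.1, 0.2, -25], "spin": 0}, {"jaw": 0.65, "delta_pos": [-0.2, 0.4, -45], "spin": 0}, {"jaw": 0.65, "delta_pos": [-0.4, 0.6, -70], "spin": 0}, {"jaw": 0.65, "delta_pos": [-0.5, 0.8, -95], "spin": 0}, {"jaw": 0.65, "delta_pos": [-0.6, 1, -118], "spin": 0}, {"jaw": 0.65, "delta_pos": [-0.6, 1, -118], "spin": 0}, {"jaw": 0.65, "delta_pos": [-0.6, 1, -118], "spin": 0}]'

```text
time_s: 15.75
ee_pos: [634.3, -238.8, 179.5]
ee_rot: [179.6, 0.3, 93.8]
force: [-0.1, 0.5, -0.0]
gripper_width: 31.8
```

```bash
python3 look.py pics/w8.png; python3 - <<'E'
from h import *
for n,b in (("scene",(230,330,180,280)),):
    im=cams.grab_frame(n)[b[2]:b[3],b[0]:b[1],::-1];cv2.imwrite(f"pics/{n}8.png",cv2.resize(im,None,fx=4,fy=4,interpolation=cv2.INTER_CUBIC))
plan([(634.9,-239.4,120,93.8)])
E
```

```text
t 15.85 pos [ 634.1 -238.8  178.6] rot [179.64   0.26  93.82] F [ 0.2 -0.2 -1.1] w 32.0
[-0.4, 0.4, 58.7] spin 0.0
```

View pics/scene8.png

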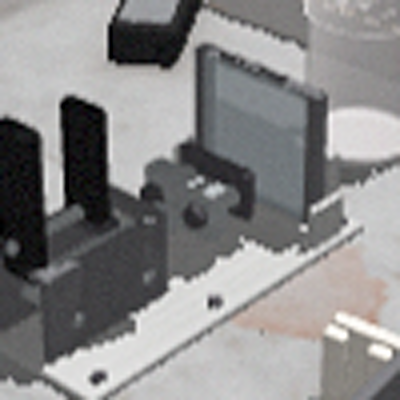

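View pics/w8.png

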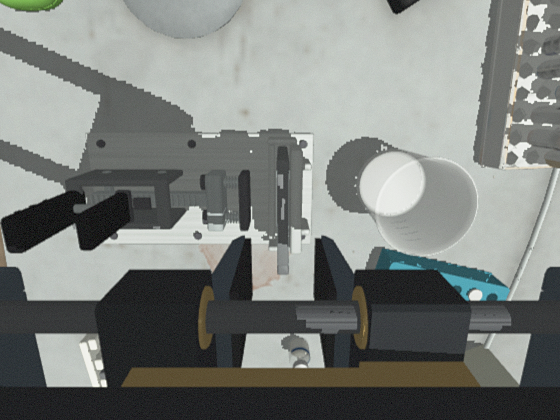

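```bash
python3 - <<'E'
from h import *
plan([(625,-270,170,8.4),(550.4,-249.5,120,3.8),(550.4,-249.5,88,3.8)])
E
```

```text
t 15.85 pos [ 634.1 -238.8  178.6] rot [179.64   0.26  93.82] F [ 0.2 -0.2 -1.1] w 32.0
[-30.5, -11.2, 8.7] spin 1.491
[-4.9, -84.6, 58.1] spin 1.571
[-4.7, -84.8, 90.1] spin 1.571
```

Call:
apply_moves --plan '[{"jaw": 0.9, "delta_pos": [-10, -2, 0], "spin": 0.18}, {"jaw": 1, "delta_pos": [-20, -4, 0], "spin": 0.36}, {"jaw": 1, "delta_pos": [-30, -6, 0], "spin": 0.54}, {"jaw": 1, "delta_pos": [-30, -8, 0], "spin": 0.72}, {"jaw": 1, "delta_pos": [-30, -10, 0], "spin": 0.91}, {"jaw": 1, "delta_pos": [-30, -11, 0], "spin": 1.1}, {"jaw": 1, "delta_pos": [-30, -11, 0], "spin": 1.29}, {"jaw": 1, "delta_pos": [-30, -11, 0], "spin": 1.47}]'

```text
time_s: 16.85
ee_pos: [624.6, -269.2, 177.4]
ee_rot: [179.8, -0.2, 9.2]
force: [0.1, -0.7, -0.3]
gripper_width: 0.4
```

```bash
python3 - <<'E'
from h import *
plan([(550.4,-249.5,178,3.8),(550.4,-249.5,88,3.8)])
E
```

```text
t 16.85 pos [ 624.6 -269.2  177.4] rot [179.79  -0.23   9.24] F [ 0.1 -0.7 -0.3] w 0.4
[-70.1, -31.4, -1.0] spin 0.095
[-70.4, -31.7, 89.0] spin 0.095
```

Call:
apply_moves --plan '[{"jaw": 1, "delta_pos": [-35, -16, 0], "spin": 0.05}, {"jaw": 1, "delta_pos": [-70, -31.5, 0], "spin": 0.095}, {"jaw": 1, "delta_pos": [-70, -31.5, 20], "spin": 0.095}, {"jaw": 1, "delta_pos": [-70, -31.5, 45], "spin": 0.095}, {"jaw": 1, "delta_pos": [-70, -31.5, 70], "spin": 0.095}, {"jaw": 1, "delta_pos": [-70, -31.5, 86], "spin": 0.095}, {"jaw": 1, "delta_pos": [-70, -31.5, 89], "spin": 0.095}, {"jaw": 1, "delta_pos": [-70, -31.5, 89], "spin": 0.095}]'

```text
time_s: 17.85
ee_pos: [551.2, -249.8, 88.3]
ee_rot: [179.8, -0.3, 3.8]
force: [-1.3, 0.4, 0.1]
gripper_width: 0.4
```

```bash
python3 look.py pics/w9.png; python3 - <<'E'
from h import *
for n,b in (("scene",(200,330,150,280)),):
    im=cams.grab_frame(n)[b[2]:b[3],b[0]:b[1],::-1];cv2.imwrite(f"pics/{n}9.png",cv2.resize(im,None,fx=4,fy=4,interpolation=cv2.INTER_CUBIC))
plan([(550.4,-249.5,88,3.8)])
E
```

```text
t 17.95 pos [ 551.5 -249.9   88.9] rot [179.76  -0.34   3.81] F [ 0.4 -0.2 -0.3] w 0.5
[-1.1, -0.5, 0.9] spin 0.0
```

View pics/scene9.png

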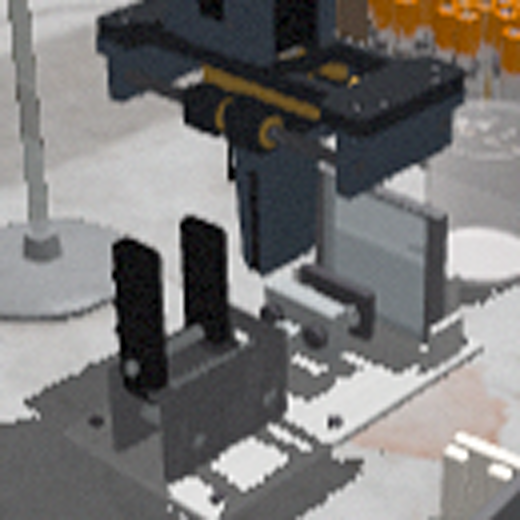

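View pics/w9.png

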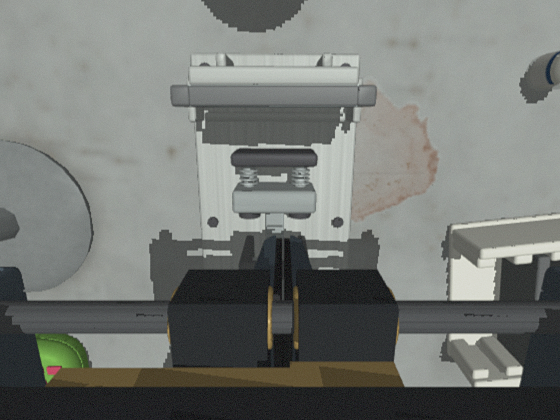

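Call:
apply_moves --plan '[{"jaw": 1, "delta_pos": [-10, 0, 0], "spin": 0}, {"jaw": 1, "delta_pos": [-20, 0, 0], "spin": 0}, {"jaw": 1, "delta_pos": [-24, 0, 0], "spin": 0}, {"jaw": 1, "delta_pos": [-28, 0, 0], "spin": 0}, {"jaw": 1, "delta_pos": [-32, 0, 0], "spin": 0}, {"jaw": 1, "delta_pos": [-32, 0, 0], "spin": 0}, {"jaw": 1, "delta_pos": [-32, 0, 0], "spin": 0}, {"jaw": 1, "delta_pos": [-32, 0, 0], "spin": 0}]'

```text
time_s: 18.95
ee_pos: [520.0, -252.1, 89.0]
ee_rot: [179.7, -0.4, 3.8]
force: [3.1, 1.2, 1.2]
gripper_width: 0.2
```

```bash
python3 look.py pics/w10.png; python3 - <<'E'
from h import *
for n,b in (("scene",(200,330,150,280)),):
    im=cams.grab_frame(n)[b[2]:b[3],b[0]:b[1],::-1];cv2.imwrite(f"pics/{n}10.png",cv2.resize(im,None,fx=4,fy=4,interpolation=cv2.INTER_CUBIC))
plan([(550.4,-249.5,88,3.8)])
E
```

```text
t 19.05 pos [ 519.9 -252.2   88.9] rot [179.73  -0.37   3.81] F [3.  2.4 2.6] w 0.4
[30.6, -0.6, 1.1] spin 0.0
```

View pics/scene10.png

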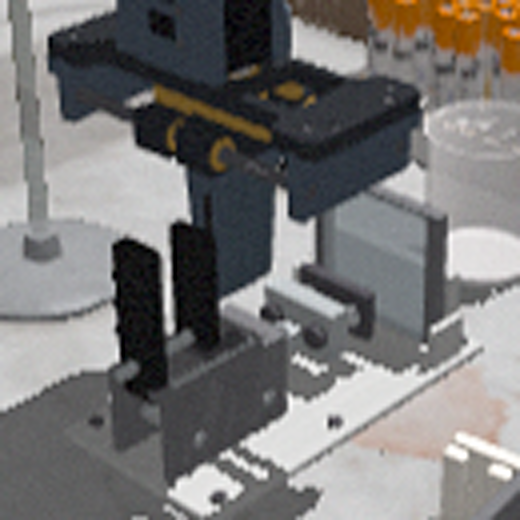

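View pics/w10.png

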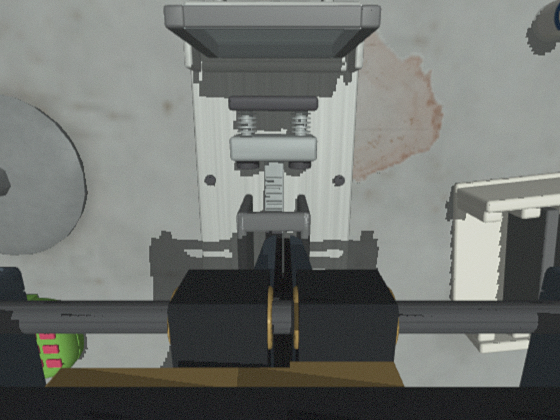

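Call:
apply_moves --plan '[{"jaw": 1, "delta_pos": [-4, 0, 0], "spin": 0}, {"jaw": 1, "delta_pos": [-8, 0, 0], "spin": 0}, {"jaw": 1, "delta_pos": [-12, 0, 0], "spin": 0}, {"jaw": 1, "delta_pos": [-14, 0, 0], "spin": 0}, {"jaw": 1, "delta_pos": [-14, 0, 0], "spin": 0}, {"jaw": 1, "delta_pos": [-14, 0, 0], "spin": 0}, {"jaw": 1, "delta_pos": [-14, 0, 0], "spin": 0}, {"jaw": 1, "delta_pos": [-14, 0, 0], "spin": 0}]'

```text
time_s: 20.05
ee_pos: [506.8, -253.0, 88.9]
ee_rot: [179.7, -0.5, 3.8]
force: [6.1, 3.0, 0.8]
gripper_width: 0.5
```

```bash
cat > lk.py <<'E'
import sys
from h import *
k=sys.argv[1]
cal=P("wrist");im=cams.grab_frame("wrist")[:,:,::-1]
s=env.state();p=s["ee_pos"];a=np.radians(3.8);d=p[:2]-[570.1,-244.2]
print("t",round(s["time_s"],2),"local x",round(np.cos(a)*d[0]+np.sin(a)*d[1],2),"y",round(-np.sin(a)*d[0]+np.cos(a)*d[1],2),"z",p[2].round(1),"F",s["force"].round(1))
# project reference local points
def W(L):return [570.1+np.cos(a)*L[0]-np.sin(a)*L[1],-244.2+np.sin(a)*L[0]+np.cos(a)*L[1],L[2]]
u0,v0=proj("w",W((35,0,55)),cal)[0]
x0,y0=int(u0)-70,max(0,int(v0)-75)
z=im[y0:y0+150,x0:x0+140]
cv2.imwrite(f"pics/z{k}.png",cv2.resize(z,None,fx=4,fy=4,interpolation=cv2.INTER_CUBIC))
print("crop",x0,y0)
import pickle;pickle.dump((cal,x0,y0),open("cur.pkl","wb"))
E
python3 lk.py 11
```

```text
t 20.1 local x -63.77 y -4.63 z 88.9 F [6.1 2.  1. ]
crop 203 0
```

View pics/z11.png

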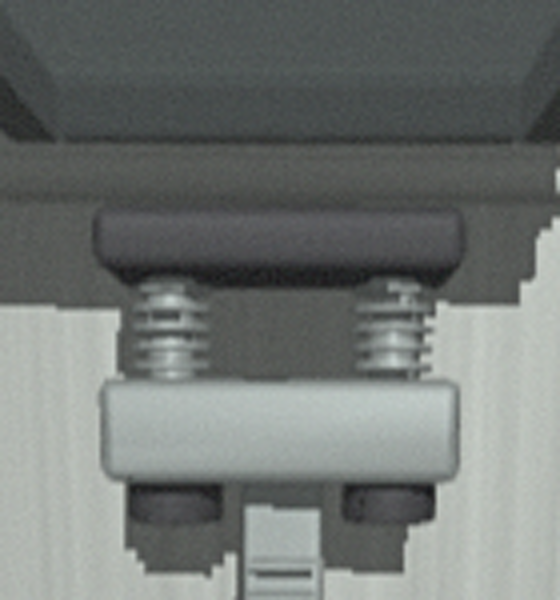

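```bash
cat > pp.py <<'E'
import sys,pickle
from h import *
cal,x0,y0=pickle.load(open("cur.pkl","rb"));a=np.radians(3.8)
for arg in sys.argv[1:]:
    u,v,z=map(float,arg.split(","))
    X=back("w",(x0+u/4-.4,y0+v/4-.4),z,cal)[0];d=X[:2]-[570.1,-244.2]
    print(arg,"local",round(np.cos(a)*d[0]+np.sin(a)*d[1],1),round(-np.sin(a)*d[0]+np.cos(a)*d[1],1))
E
python3 pp.py 280,210,54 280,380,54 100,210,54 460,210,54 280,180,17 100,380,54 460,380,54 280,155,17
```

```text
280,210,54 local 43.9 0.6
280,380,54 local 22.4 0.7
100,210,54 local 43.9 24.4
460,210,54 local 43.9 -23.3
280,180,17 local 53.5 1.3
100,380,54 local 22.4 25.3
460,380,54 local 22.4 -23.9
280,155,17 local 57.0 1.3
```

Call:
apply_moves --plan '[{"jaw": 1, "delta_pos": [10, 0, 0], "spin": 0}, {"jaw": 1, "delta_pos": [20, 0, 0], "spin": 0}, {"jaw": 1, "delta_pos": [23, 0, 0], "spin": 0}, {"jaw": 1, "delta_pos": [23, 0, 0], "spin": 0}, {"jaw": 1, "delta_pos": [14, 0, 0], "spin": 0}, {"jaw": 1, "delta_pos": [6, 0, 0], "spin": 0}, {"jaw": 1, "delta_pos": [-1.5, 0, 0], "spin": 0}, {"jaw": 1, "delta_pos": [-1.5, 0, 0], "spin": 0}]'

```text
time_s: 21.1
ee_pos: [505.4, -253.2, 88.9]
ee_rot: [179.7, -0.6, 3.7]
force: [3.2, 0.4, -2.7]
gripper_width: 0.6
```

```bash
python3 lk.py 12
```

```text
t 21.15 local x -65.19 y -4.7 z 89.0 F [ 4.8 -0.  -2.8]
crop 203 0
```

View pics/z12.png

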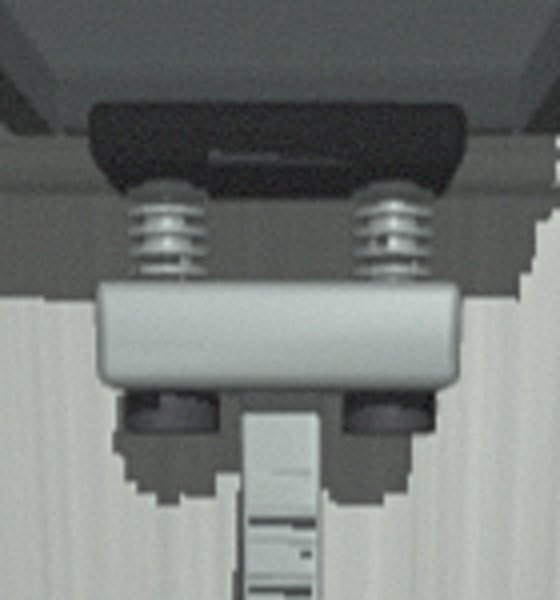

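```bash
python3 pp.py 280,104,54 280,282,54 280,388,54
```

```text
280,104,54 local 55.4 0.3
280,282,54 local 33.7 0.5
280,388,54 local 20.1 0.6
```

Call:
apply_moves --plan '[{"jaw": 1, "delta_pos": [10, 0, 0], "spin": 0}, {"jaw": 1, "delta_pos": [20, 0, 0], "spin": 0}, {"jaw": 1, "delta_pos": [25, 0, 0], "spin": 0}, {"jaw": 1, "delta_pos": [25, 0, 0], "spin": 0}, {"jaw": 1, "delta_pos": [16, 0, 0], "spin": 0}, {"jaw": 1, "delta_pos": [9, 0, 0], "spin": 0}, {"jaw": 1, "delta_pos": [5, 0, 0], "spin": 0}, {"jaw": 1, "delta_pos": [5, 0, 0], "spin": 0}]'

```text
time_s: 22.15
ee_pos: [510.8, -252.9, 89.1]
ee_rot: [179.7, -0.7, 3.7]
force: [5.8, 0.6, -3.0]
gripper_width: 0.0
```

```bash
python3 lk.py 13
```

```text
t 22.2 local x -59.72 y -4.73 z 89.1 F [ 5.1  0.6 -3.5]
crop 203 3
```

View pics/z13.png

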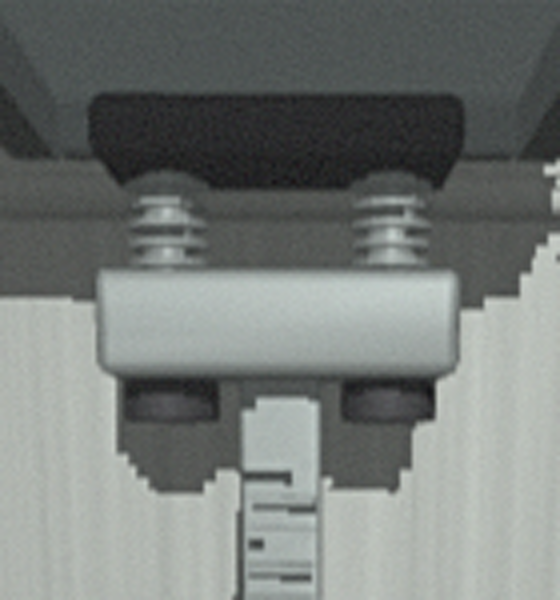

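```bash
python3 pp.py 280,94,54 280,270,54 280,376,54
```

```text
280,94,54 local 60.8 0.1
280,270,54 local 39.2 0.3
280,376,54 local 25.6 0.5
```

Call:
apply_moves --plan '[{"jaw": 1, "delta_pos": [-2, 0, 0], "spin": 0}, {"jaw": 1, "delta_pos": [-4, 0, 0], "spin": 0}, {"jaw": 1, "delta_pos": [-5, 0, 0], "spin": 0}, {"jaw": 1, "delta_pos": [-5, 0, 0], "spin": 0}, {"jaw": 1, "delta_pos": [-5, 0, 0], "spin": 0}, {"jaw": 1, "delta_pos": [-5, 0, 0], "spin": 0}, {"jaw": 1, "delta_pos": [-5, 0, 0], "spin": 0}, {"jaw": 1, "delta_pos": [-5, 0, 0], "spin": 0}]'

```text
time_s: 23.2
ee_pos: [507.5, -253.1, 89.2]
ee_rot: [179.7, -1.0, 3.6]
force: [7.9, 2.2, -3.4]
gripper_width: 0.6
```

```bash
python3 lk.py 14
```

```text
t 23.25 local x -63.06 y -4.79 z 89.2 F [ 8.1  1.9 -4.7]
crop 202 0
```

View pics/z14.png

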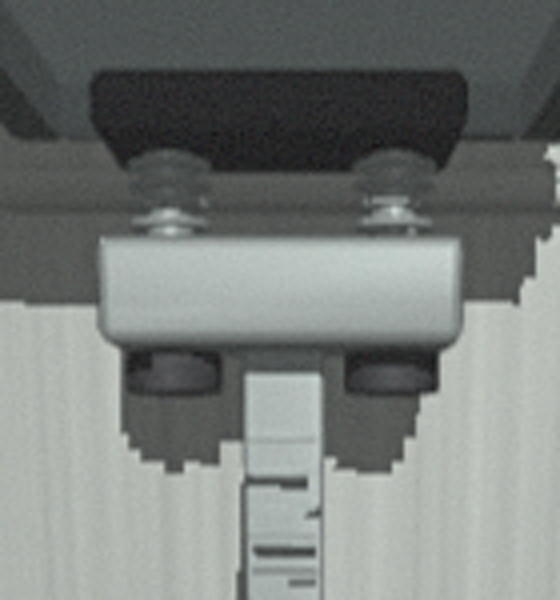

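```bash
python3 pp.py 280,72,54 280,240,54 280,346,54; python3 -c "
from h import *
print(env.state()['qpos'],env.state()['effort'].round(1),env.state()['torque'].round(2))"
```

```text
280,72,54 local 61.7 0.5
280,240,54 local 41.4 0.7
280,346,54 local 27.9 0.8
[-27.82120722  23.23053154 101.67383042   0.30739809  54.07250072
  58.37117675] [ -2.7 -44.7 -17.6  -1.2   1.8  -0. ] [ 0.14 -1.16 -0.06]
```

Call:
apply_moves --plan '[{"jaw": 1, "delta_pos": [10, 0, 0], "spin": 0}, {"jaw": 1, "delta_pos": [20, 0, 0], "spin": 0}, {"jaw": 1, "delta_pos": [23, 0, 0], "spin": 0}, {"jaw": 1, "delta_pos": [23, 0, 0], "spin": 0}, {"jaw": 1, "delta_pos": [18, 0, 0], "spin": 0}, {"jaw": 1, "delta_pos": [12, 0, 0], "spin": 0}, {"jaw": 1, "delta_pos": [9, 0, 0], "spin": 0}, {"jaw": 1, "delta_pos": [9, 0, 0], "spin": 0}]'

```text
time_s: 24.25
ee_pos: [518.4, -252.5, 89.6]
ee_rot: [179.7, -1.3, 3.6]
force: [7.9, 1.7, -3.6]
gripper_width: -0.0
```

```bash
python3 lk.py 15
```

```text
t 24.3 local x -52.15 y -4.86 z 89.6 F [ 7.7  2.  -4.1]
crop 202 18
```

View pics/z15.png

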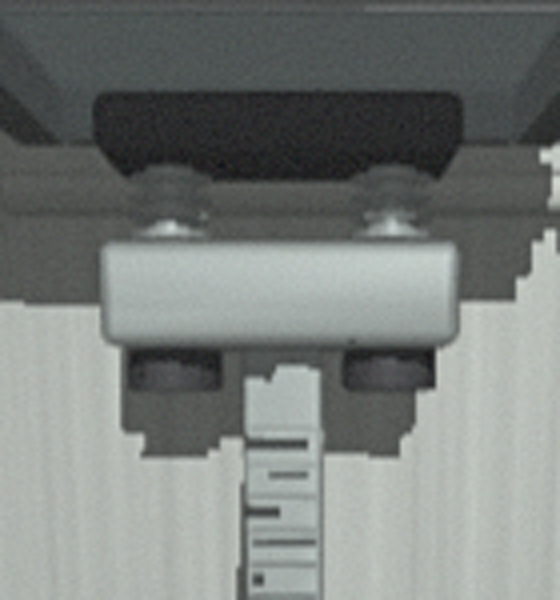

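```bash
python3 pp.py 280,92,54 280,244,54 280,348,54
```

```text
280,92,54 local 62.0 0.3
280,244,54 local 43.0 0.6
280,348,54 local 29.4 0.7
```

Call:
apply_moves --plan '[{"jaw": 1, "delta_pos": [-3, 0, 0], "spin": 0}, {"jaw": 1, "delta_pos": [-4, 0, 0], "spin": 0}, {"jaw": 1, "delta_pos": [-5, 0, 0], "spin": 0}, {"jaw": 1, "delta_pos": [-6, 0, 0], "spin": 0}, {"jaw": 1, "delta_pos": [-6, 0, 0], "spin": 0}, {"jaw": 1, "delta_pos": [-6, 0, 0], "spin": 0}, {"jaw": 1, "delta_pos": [-6, 0, 0], "spin": 0}, {"jaw": 1, "delta_pos": [-6, 0, 0], "spin": 0}]'

```text
time_s: 25.3
ee_pos: [515.8, -252.8, 89.8]
ee_rot: [179.6, -1.8, 3.5]
force: [11.7, 2.3, -7.1]
gripper_width: 0.5
```

```bash
python3 lk.py 16
```

```text
t 25.35 local x -54.72 y -4.96 z 89.8 F [11.   2.2 -6.1]
crop 202 14
```

View pics/z16.png

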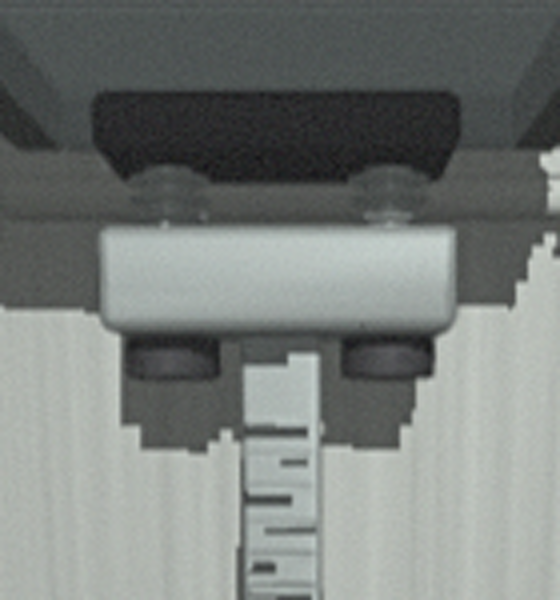

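```bash
python3 pp.py 280,91,54 280,229,54 280,333,54
```

```text
280,91,54 local 62.0 0.1
280,229,54 local 44.8 0.3
280,333,54 local 31.2 0.5
```

Call:
apply_moves --plan '[{"jaw": 1, "delta_pos": [-4, 0, 0], "spin": 0}, {"jaw": 1, "delta_pos": [-5, 0, 0], "spin": 0}, {"jaw": 1, "delta_pos": [-6, 0, 0], "spin": 0}, {"jaw": 1, "delta_pos": [-6, 0, 0], "spin": 0}, {"jaw": 1, "delta_pos": [-6, 0, 0], "spin": 0}, {"jaw": 1, "delta_pos": [-6, 0, 0], "spin": 0}, {"jaw": 1, "delta_pos": [-6, 0, 0], "spin": 0}, {"jaw": 1, "delta_pos": [-6, 0, 0], "spin": 0}]'

```text
time_s: 26.35
ee_pos: [514.0, -253.0, 90.0]
ee_rot: [179.6, -2.3, 3.4]
force: [12.8, 3.1, -7.2]
gripper_width: 0.2
```

```bash
python3 lk.py 17;python3 - <<'E'
from h import *
cv2.imwrite("pics/s17.png",cv2.resize(cams.grab_frame("scene")[120:340,180:400,::-1],None,fx=2.7,fy=2.7,interpolation=cv2.INTER_CUBIC))
E
```

```text
t 26.4 local x -56.54 y -5.04 z 90.0 F [13.9  2.7 -7.4]
crop 201 11
```

View pics/z17.png

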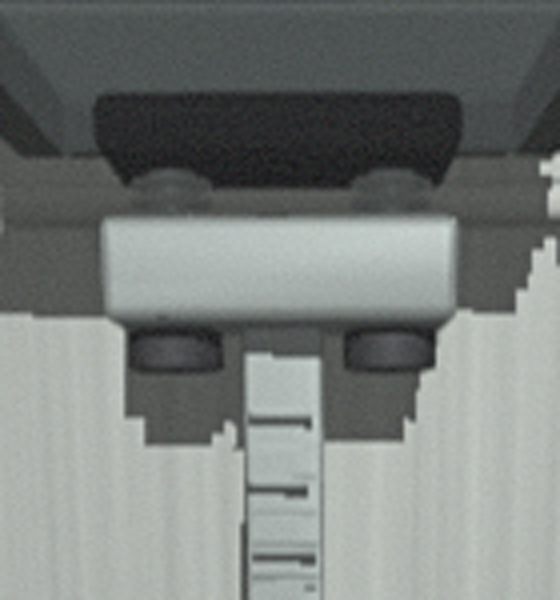

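View pics/s17.png

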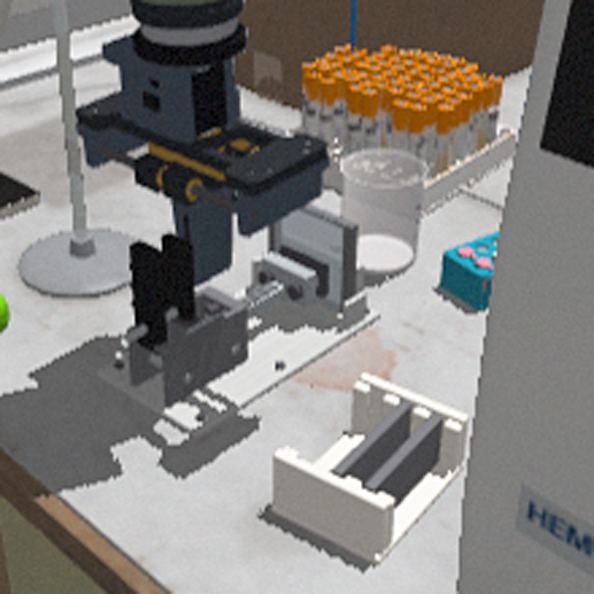

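```bash
python3 pp.py 280,93,54 280,217,54 280,322,54
```

```text
280,93,54 local 62.1 0.3
280,217,54 local 46.5 0.5
280,322,54 local 32.9 0.8
```

```bash
python3 - <<'E'
from h import *
s=env.state();print(s["ee_pos"].round(2),s["force"].round(1),s["qvel"].round(2))
env.job_done()
E
```

```text
[ 514.   -252.98   90.01] [13.6  2.5 -7.5] [-0.01 -0.02  0.02  0.04  0.06  0.01]
the job is handed in; nothing more can be done
```

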